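# Clamp a model tower section in the free bay of a gluing fixture

## Robot

A 6-joint arm with a two-finger parallel gripper is mounted at the origin on the work surface. World frame = base frame: x ahead of the robot, y to its left, z up, the work surface at z = 0. Lengths are in mm, angles in rad, forces in N, time in s.
With the tool pointing down it reaches from about 275 to 750 mm from the base axis. Payload 10.2 kg.
Tool frame: the origin (TCP) lies at the very end of the fingers, on their centre line; the grasp point (between the pads) lies 19 mm behind it; x points along the fingers, z is the direction in which the jaws open and shut, and the axes are right-handed (so a half turn about x gives the same grasp; the last joint's range is limited). The gripper opens to 85 mm and grips with 20 to 120 N. Pads are 22 mm wide; open, the fingers measure 114 mm over their backs; the gripper's body (76 mm by 85 mm) begins 54 mm behind the grasp point. The pads swing forward as they close: fully open they stand 13 mm farther back than shut.
Start: joints at [1.031, 0.313, 1.498, -0, 1.331, -0.223], TCP at [163.565, 498.876, 231.294] pointing down, gripper open.
Joint ranges: [-2.94, 2.94], [-0.97, 2.17], [0.19, 2.56], [-1.23, 4.37], [0.02, 3.11], [-2.88, 2.88]. Speed limits (rad/s): [2.39, 2.39, 3.01, 3.14, 3.14, 3.14].

## Interface

Orientations are given as a unit quaternion [w, x, y, z].
In Python, from rig import sense, vision, job gives the robot as it stands. The module is installed in compiled form; this text tells all that it offers.
- The arm moves only by the shell command python3 -m pendant 'ROWS' [FORCE]. ROWS is JSON, a list of rows, each a list of 7 numbers: the turn, a rotation vector about the tool's x, y, z in rad, then the shift along the tool's x, y, z in cm, then the opening, from 0 (shut) to 1 (fully open). A call has exactly 5 rows; each row is the pose to reach, as a shift and turn from the pose commanded when the call began, along the tool's axes at that moment; what a row does not reach only later rows make up. A row lasts 1/8 s, in which the tool goes at most 62.5 mm and 10.7 degrees, less where a joint would pass 70% of its speed; a pose out of reach is approached as far as the arm can. A call with a gripper value outside its range is refused whole. The fingers move at their own pace and stop on an object; FORCE is the grip in N (left out, the last holds). Time passes only in rows, so rows that repeat a pose let the fingers close, or fill a call up. It gives the time, the measured TCP pose, the force and the opening at its end, in the units of the state.
- sense(): the state, without advancing time (a new reading comes with each control period).
- vision.capture(name): name is "side" or "top"; returns the picture (400x640x3 uint8, red, green, blue); there is no depth.
- vision.calibration(name): a dict with "K" (3x3 intrinsics, pixels), "extrinsics" (4x4, takes a point from camera to world coordinates). Camera axes: x right, y up, looking along -z (the intrinsics and any distortion apply to the point x, -y, -z); pixel columns grow to the right and rows downward; lengths in mm; the calibration is good to about 2 mm. A picture is of the moment at which its call begins. calibration takes no time and is no camera call.
- job.finish_job(): hands the job in, once; it reports no verdict.
The state is a dict: "time_s": time; "joints": joint angles; "dq": joint speeds; "tau": joint torques, N m; "eef_pos": TCP position; "ee_rot": TCP orientation; "force": force on the tool from outside, world axes, zero at the start; "wrist_torque": the same for the moment, N m; "grip_width": opening from 0.0 (shut) to 1.0 (fully open).
Only numpy, scipy, OpenCV 4.12 (cv2) and the standard library are available. Lean on these libraries where they do the work, as an engineer would, in place of code of your own. Each camera call takes 0.05 s, during which the arm holds its last target.

## Task

Take the full-height tower section out of the plywood rack, stand it upright on the cutting mat and let go so that you can take it by its wide faces instead, then set it upright in the one empty bay of the clamping fixture and let go of it. Then turn that bay's knob clockwise all the way to its stop so that the section is held, without touching any of the other three knobs and without disturbing the other sections in the bays and the rack.

Things in the scene. Friction and masses are not known exactly. Their poses are not given: they have to be found in the camera images.
- tower_mid (a point): Centre (55 mm above the underside) of the grey cast-resin model tower section to be clamped: a rectangular block with window bands, 40 mm along its x, 60 mm along its y, 110 mm tall (z), 0.2 to 0.42 kg. It starts upright in one of the rack's two slots, gripped there only by its narrow faces (across the 60 mm). Either way round is the same.
- tower: The same tower section; origin at the centre of its underside, same axes.
- rack: Fixed plywood rack; origin under its centre. Base 70 (x) x 124 (y) x 10 mm. Fins at y = -54, 0, +54 mm, 8 mm thick, 48 mm long (x), tops 125 mm above the table, leave two 46 mm slots (y = -27, +27 mm). Sections stand on the base, 60 mm length along x; fins hide their wide faces to 5 mm above a full-height top; narrow faces stick out 6 mm at both ends.
- stub_mid (a point): Centre of the short tower section (40 x 60 x 70 mm) standing in the rack's other slot; it is to be left there.
- mat_top (a point): Centre of the upper face (3 mm above the table) of the clear cutting mat, 150 (x) x 180 (y) mm, fixed on the table: the place to stand the section while changing grip.
- fixture: Steel base plate of the fixed clamping fixture, with four bays in a row along its y, 76 mm apart. Its x points from the bays to the knobs, away from the robot; all bays share its yaw. Origin on the table, under the middle of the row of sections.
- bay_a_seat (a point): In the one empty bay (any of the four places): where the section's centre lies when clamped, 69 mm above the table; axes as the fixture's. The section goes in from above, its 60 mm along the row (y), held by its wide faces near the top. With the knob open it fits from x = 0 (against the fence) to about x = +10 mm; closing the clamp pushes it to x = 0.
- knob_a (a joint): Angle of the empty bay's clamp knob, rad: 0 fully open, 1.4 the stop, fully closed; grows clockwise seen from above. Starts between 0 and 0.3. Stiff: about 0.12 N m, rising to 0.2 as it clamps; stays where it is left. It drives the pad of this bay.
- knob_a_grip (a point): Grip point of that knob, on its vertical axis, 102 mm above the table, 105 mm behind (+x of) the bay seat. The knob is a black bar 60 mm long (its x, which turns with it), 14 mm wide (y), from 78 to 112 mm above the table, on a 48 mm disc whose top is 82 mm up. At angle 0 the bar lies along the fixture's x.
- knob_b: Identical knob of an already loaded bay, closed (bar along the row of knobs); origin on its axis at the underside of its disc, 74 mm above the table. Its axis stands 76 mm (or a multiple) along the row from the others, so beside the open knob its near end is only 46 mm from that knob's axis. Not to be touched.
- section_b_mid (a point): Centre of the tower section (40 x 60 x 110 mm) clamped in that bay, its top 124 mm above the table; to be left as it is.
- knob_c: Identical knob of an already loaded bay, closed (bar along the row of knobs); origin on its axis at the underside of its disc, 74 mm above the table. Its axis stands 76 mm (or a multiple) along the row from the others, so beside the open knob its near end is only 46 mm from that knob's axis. Not to be touched.
- section_c_mid (a point): Centre of the tower section (40 x 60 x 110 mm) clamped in that bay, its top 124 mm above the table; to be left as it is.
- knob_d: Identical knob of an already loaded bay, closed (bar along the row of knobs); origin on its axis at the underside of its disc, 74 mm above the table. Its axis stands 76 mm (or a multiple) along the row from the others, so beside the open knob its near end is only 46 mm from that knob's axis. Not to be touched.
- section_d_mid (a point): Centre of the tower section (40 x 60 x 110 mm) clamped in that bay, its top 124 mm above the table; to be left as it is.
- bay_a: The empty bay; origin 61 mm below the seat. Floor 14 mm above the table. Side walls 66 mm apart (inner faces y = -33, +33 mm), x from -22 to +22 mm, tops 116 mm above the table; a neighbour just beyond leaves no room for a finger there. Fence: face at x = -20 mm, 12 mm thick, top 68 mm above the table. Knob box: from x = +62 mm, 68 mm high.
- pad: Black rubber clamp pad of the empty bay, 8 mm thick, 44 mm wide, 38 mm high, top 64 mm above the table; origin at the centre of its back. Its face is 35 mm behind (+x of) the bay seat with the knob at 0 and comes 14.3 mm nearer the fence per rad. Sprung (600 N/m, presses with 3 to 5 N when closed).
There are look-alikes about, which are no part of the job. Leave any blue or pink look-alike of the tower alone.

How it is judged (in metres and radians):
On the way, in this order (a step that is already met when the one before it is completed fails the run):
1. the tower section stands upright on the cutting mat, let go (horizontal distance between tower_mid and mat_top below 0.09 m and z of tower_mid in the frame of mat_top below 0.06 m and angle between tower_mid's own z axis and vertical below 0.06 rad and contact force between the fingers and tower below 0.1 N), for 0.2 s.
2. the tower section stands upright in the empty bay, let go, the knob still open (x of tower_mid in the frame of bay_a_seat between -0.004 and 0.018 m and y of tower_mid in the frame of bay_a_seat between -0.006 and 0.006 m and z of tower_mid in the frame of bay_a_seat between -0.004 and 0.004 m and angle between tower_mid's own z axis and vertical below 0.06 rad and contact force between the fingers and tower below 0.1 N and value of joint knob_a below 0.6 rad), for 0.2 s.
3. the bay's knob is turned clockwise to its stop (value of joint knob_a above 1.25 rad), for 0.2 s.
At the end, for the whole second after the job is handed in: The section stands upright (0.06 rad) at rest in the bay, its centre within 4 mm (x, z) and 6 mm (y) of the seat, pressed by the pad with over 1 N, the knob past 1.25 rad of its 1.4 rad. Other sections are within 10 mm of where they were (x of tower_mid in the frame of bay_a_seat between -0.004 and 0.004 m and y of tower_mid in the frame of bay_a_seat between -0.006 and 0.006 m and z of tower_mid in the frame of bay_a_seat between -0.004 and 0.004 m and angle between tower_mid's own z axis and vertical below 0.06 rad and value of joint knob_a above 1.25 rad and contact force between pad and tower above 1 N and linear speed of tower below 0.02 m/s); the robot touches nothing.
It fails at once if another knob is touched (over 0.5 N) (contact force between any of knob_b, knob_c, knob_d and anything else above 0.5 N).
It fails at once if another section is moved by more than 10 mm (distance of any of section_b_mid, section_c_mid, section_d_mid, stub_mid from where it was at the start of the episode above 0.01 m).
It also fails if it takes over 69 s, if anything falls off the work surface, if the arm or the gripper's body presses on something with over 40 N, if the wrist force passes 120 N, or if a joint passes its speed limit or range.

## Working session

There is one attempt and no reset: what is moved stays moved. The work goes in short steps, Python scripts to look and compute and a shell command to move; the robot and the scene stay as the last step left them, time stands still between calls to the robot, and variables do not carry over. Pictures are saved under pics/ and viewed, and the job is handed in when it is done.

```bash
mkdir -p pics; ls; python3 - <<'E'
from rig import sense, vision, job
import cv2
s=sense()
for k in s: print(k,s[k])
for n in("side","top"):
    im=vision.capture(n); cv2.imwrite(f"pics/{n}0.png",im[:,:,::-1])
    c=vision.calibration(n); print(n,c)
E
```

```text
pics
time_s 0.0
joints [ 1.03060030e+00  3.13407445e-01  1.49844212e+00 -5.14360889e-06
  1.33099757e+00 -2.23434676e-01]
dq [ 3.70933695e-05 -2.49190493e-04 -9.09134013e-04 -1.51245210e-03
 -1.71161043e-03 -2.10819104e-03]
tau [-7.57495727e-04 -4.12273800e+01 -2.59734195e+01 -3.51078988e-04
  4.26922154e-03 -2.21862507e-06]
eef_pos [163.4256959  498.64249936 230.75495564]
ee_rot [ 0.5721941  -0.41505838  0.5730085   0.41470677]
force [-1.15129107 -0.0319413  -0.09079479]
wrist_torque [-0.01039613 -0.03478249  0.01000434]
grip_width 1.002688403020418
side {'K': array([[501.41392228,   0.        , 321.21783605],
       [  0.        , 501.41392228, 194.36903915],
       [  0.        ,   0.        ,   1.        ]]), 'extrinsics': array([[ 6.99478528e-01,  5.59016470e-01, -4.45230699e-01,
         1.55699989e+01],
       [-7.14637493e-01,  5.42949304e-01, -4.41020755e-01,
        -5.56665442e+02],
       [-4.80016708e-03,  6.26663099e-01,  7.79275509e-01,
         9.23759251e+02],
       [ 0.00000000e+00,  0.00000000e+00,  0.00000000e+00,
         1.00000000e+00]])}
top {'K': array([[394.37352397,   0.        , 313.97497225],
       [  0.        , 394.37352397, 191.02606441],
       [  0.        ,   0.        ,   1.        ]]), 'extrinsics': array([[ 1.44118987e-03,  9.98080758e-01, -6.19089966e-02,
         4.57841310e+02],
       [-9.99916208e-01,  2.23474786e-03,  1.27508080e-02,
        -8.68554268e+01],
       [ 1.28646871e-02,  6.18854328e-02,  9.98000347e-01,
         1.05439437e+03],
       [ 0.00000000e+00,  0.00000000e+00,  0.00000000e+00,
         1.00000000e+00]])}
```

View pics/side0.png

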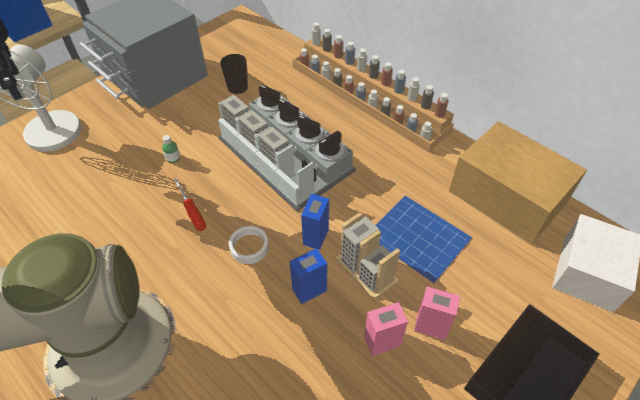

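View pics/top0.png

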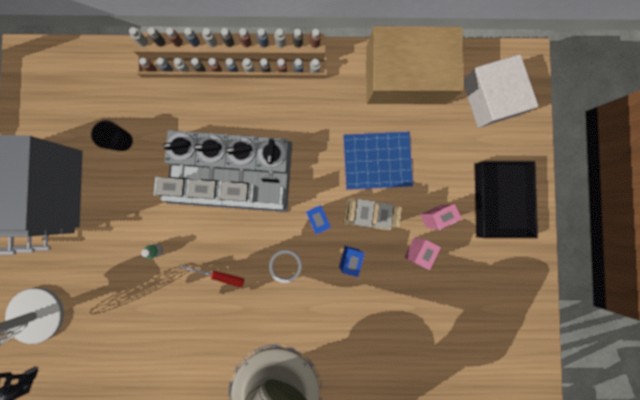

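The empty bay is the rightmost in the top view, near (268,187). Its knob at (271,152) has its bar along the fixture's x. The rack is at about (373,214), and the blue and pink blocks around it are look-alikes. I'll enlarge these areas next.

```bash
python3 - <<'E'
import cv2
s=cv2.imread("pics/side0.png");t=cv2.imread("pics/top0.png")
def crop(im,x0,y0,x1,y1,f,n): cv2.imwrite("pics/"+n,cv2.resize(im[y0:y1,x0:x1],None,fx=f,fy=f,interpolation=cv2.INTER_CUBIC))
crop(t,150,115,310,220,5,"t_fix.png")
crop(t,300,120,440,245,5.5 and 4.8,"t_rack.png")
crop(s,205,70,365,210,4.2,"s_fix.png")
crop(s,320,180,480,310,4.6,"s_rack.png")
E
```

```text
(no output)
```

View pics/t_fix.png

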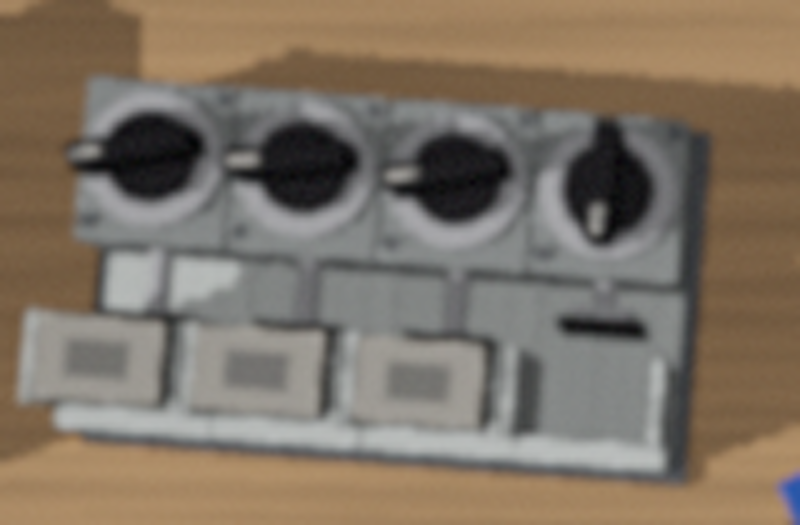

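View pics/t_rack.png

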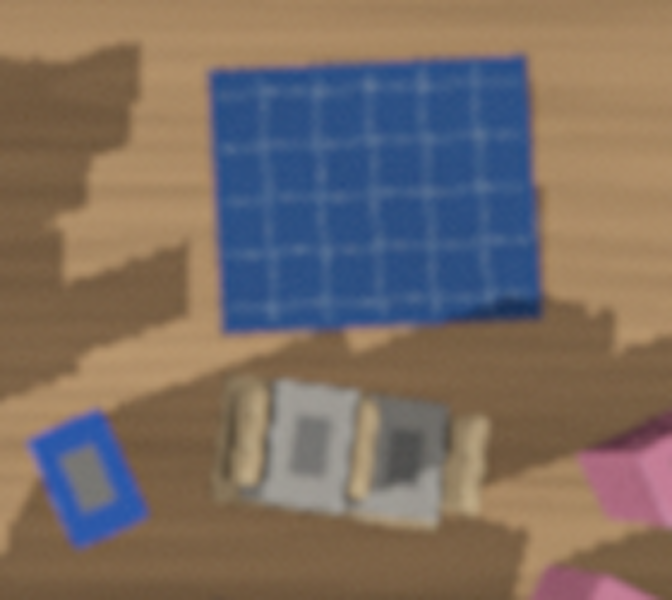

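View pics/s_fix.png

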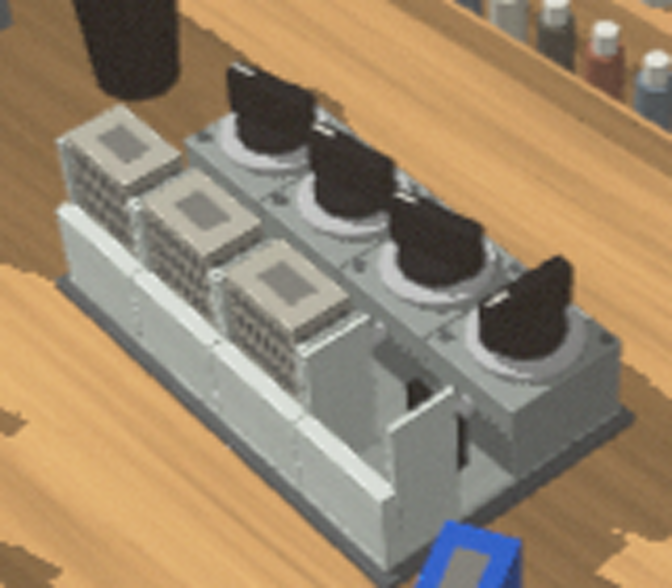

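View pics/s_rack.png

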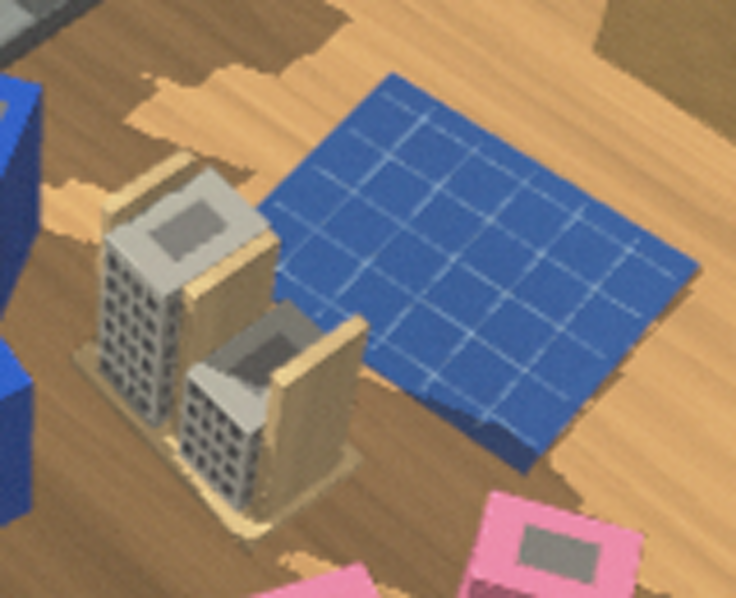

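Tower candidates are the rack's left slot at top (365,213) / side (360,230) and its right slot at top (385,215) / side (378,262), plus the blue and pink look-alikes. The left one is grey and, in the side crop, its top reaches almost to the fin tops, so it's the full-height tower. The right one sits low, so it's the stub. Next I'll measure.

```bash
cat > h.py <<'E'
import numpy as np, cv2
from rig import sense, vision
def ray(n,u,v):
    c=vision.calibration(n);K=c["K"];T=c["extrinsics"]
    d=np.array([(u-K[0,2])/K[0,0],-(v-K[1,2])/K[1,1],-1.0])
    return T[:3,3],T[:3,:3]@d
def onz(n,u,v,z):
    o,d=ray(n,u,v);return o+d*(z-o[2])/d[2]
def tri(a,b):
    o1,d1=ray("side",*a);o2,d2=ray("top",*b)
    d1=d1/np.linalg.norm(d1);d2=d2/np.linalg.norm(d2)
    A=np.stack([d1,-d2],1);t=np.linalg.lstsq(A,o2-o1,rcond=None)[0]
    p,q=o1+t[0]*d1,o2+t[1]*d2
    return (p+q)/2,np.linalg.norm(p-q)
def proj(n,P):
    c=vision.calibration(n);K=c["K"];T=c["extrinsics"]
    p=T[:3,:3].T@(np.asarray(P,float)-T[:3,3]); return np.array([K[0,0]*p[0]/-p[2]+K[0,2],K[1,1]*-p[1]/-p[2]+K[1,2]])
def patch(im,u,v,r=9,f=6):
    """dark patch centred about (u,v) on a lighter top; returns centroid, minAreaRect"""
    x0,y0=int(u)-r,int(v)-r
    g=cv2.cvtColor(im[y0:y0+2*r+1,x0:x0+2*r+1],cv2.COLOR_RGB2GRAY)
    g=cv2.resize(g,None,fx=f,fy=f,interpolation=cv2.INTER_CUBIC)
    n=g.shape[0]//2; 
    th=(float(np.median(g[n-5:n+6,n-5:n+6]))+float(np.percentile(g,75)))/2
    m=(g<th).astype(np.uint8)
    k,lab,st,ce=cv2.connectedComponentsWithStats(m)
    l=lab[n,n]
    if l==0: return None
    cs,_=cv2.findContours((lab==l).astype(np.uint8),cv2.RETR_EXTERNAL,cv2.CHAIN_APPROX_NONE)
    R=cv2.minAreaRect(cs[0])
    c=(ce[l]+.5)/f-.5+[x0,y0]
    return c,st[l,4]/f/f,R[1][0]/f,R[1][1]/f,(cv2.boxPoints(R)+.5)/f-.5+[x0,y0]
E
python3 - <<'E'
from h import *
t=cv2.imread("pics/top0.png")[:,:,::-1];s=cv2.imread("pics/side0.png")[:,:,::-1]
for nm,a,b,z in [("tower",(360.6,230.4),(364.8,212.9),120),("stub",(379,257),(385,214.5),80),("s1",(234,104),(169,186.5),124),("s2",(253,120.5),(201,189),124),("s3",(274,137.5),(233.5,191.5),124)]:
    A=patch(s,*a,r=7);B=patch(t,*b,r=6)
    print(nm)
    for n,P in(("side",A),("top",B)):
        if P: print("  ",n,P[0].round(2),round(P[1],1),round(P[2],1),round(P[3],1),onz(n,*P[0],z).round(1))
    if A and B: print("   tri",tri(A[0],B[0]))
E
```

```text
tower
   side [360.34 229.57] 116.7 9.0 15.3 [ 465.  -217.9  120. ]
   top [364.22 212.54] 83.7 7.4 12.3 [ 465.  -217.9  120. ]
   tri (array([ 464.97927707, -217.93315587,  120.05895676]), np.float64(0.010014146599072234))
stub
   side [377.39 257.65] 78.6 7.9 13.2 [ 460.6 -269.4   80. ]
   top [383.74 214.23] 67.9 7.2 10.9 [ 461.2 -271.9   80. ]
   tri (array([ 460.43965053, -270.73336079,   81.93245092]), np.float64(2.144421158902022))
s1
   side [233.93 103.79] 62.1 11.2 6.7 [525.9 241.  124. ]
   top [168.72 186.27] 85.1 12.5 7.2 [526.  243.3 124. ]
   tri (array([526.65361498, 243.50338851, 122.08333136]), np.float64(1.36616360374227))
s2
   side [252.66 119.72] 69.9 12.3 7.1 [520.7 166.4 124. ]
   top [200.75 188.58] 84.7 12.8 7.1 [520.7 168.1 124. ]
   tri (array([521.21292754, 168.0745442 , 122.57646134]), np.float64(1.078948207695058))
s3
   side [272.94 136.98] 76.0 13.2 7.4 [515.3  90.3 124. ]
   top [233.17 190.94] 86.0 12.9 7.2 [515.3  91.8 124. ]
   tri (array([515.78222751,  91.68320917, 122.72336598]), np.float64(1.0399610877885503))
```

```bash
python3 - <<'E'
from h import *
t=cv2.imread("pics/top0.png")[:,:,::-1].copy();s=cv2.imread("pics/side0.png")[:,:,::-1].copy()
def cp(u,v,f,x0,y0): return (u+.5)/f-.5+x0,(v+.5)/f-.5+y0
# mat
hsv=cv2.cvtColor(t,cv2.COLOR_RGB2HSV)
m=cv2.inRange(hsv,(95,90,40),(125,255,255)); m[:, :335]=0;m[193:]=0
m=cv2.morphologyEx(m,cv2.MORPH_CLOSE,np.ones((7,7)))
cs,_=cv2.findContours(m,cv2.RETR_EXTERNAL,cv2.CHAIN_APPROX_NONE);c=max(cs,key=cv2.contourArea)
bp=cv2.boxPoints(cv2.minAreaRect(c));W=np.array([onz("top",*p,3)[:2] for p in bp]);print("mat",W.round(0).tolist(),W.mean(0))
# rect edges of tower patch and top
B=patch(t,364.8,212.9,r=6);W=np.array([onz("top",*p,120)[:2] for p in B[4]]);print("patch",W.round(1).tolist())
A=patch(s,360.6,230.4,r=7);W=np.array([onz("side",*p,120)[:2] for p in A[4]]);print("patchS",W.round(1).tolist())
for P in [(272,380),(358,388),(348,512),(262,500)]: print("towertop T",onz("top",*cp(*P,4.8,300,120),120)[:2].round(1))
for P in [(105,237),(208,170),(272,232),(183,292)]: print("towertop S",onz("side",*cp(*P,4.6,320,180),120)[:2].round(1))
# knob: dark mask
g=t.max(2)
for (x0,x1) in [(256,288)]:
    mm=np.zeros_like(g);mm[134:170,x0:x1]=(g[134:170,x0:x1]<60)*255
    cs,_=cv2.findContours(mm,cv2.RETR_EXTERNAL,cv2.CHAIN_APPROX_NONE);c=max(cs,key=cv2.contourArea)
    print("knob",cv2.minAreaRect(c))
seat=np.array([509.9,15.4]);fx=np.array([np.cos(.0705),-np.sin(.0705)]);fy=np.array([-fx[1],fx[0]])
k=seat+105*fx;print("knob grip",k)
for n,im in(("side",s),("top",t)):
    big=cv2.resize(im,None,fx=5,fy=5,interpolation=cv2.INTER_CUBIC)
    def pt(P,col):
        q=(proj(n,P)+.5)*5-.5; cv2.circle(big,tuple(int(round(a)) for a in q),4,col,-1)
    for xx in(-30,0,30): pt([*(k+xx*fx),112],(255,0,0))
    for sy in(-33,33):
        for sx in(-22,22): pt([*(seat+sx*fx+sy*fy),116],(0,255,0))
    for sy in(-22,22): pt([*(seat+35*fx+sy*fy),64],(255,0,255))
    for sy in(-38,38): pt([*(seat-20*fx+sy*fy),68],(255,255,0))
    q=(proj(n,[*(seat+50*fx),80])*5).astype(int)
    cv2.imwrite(f"pics/{n}_chk.png",big[q[1]-250:q[1]+250,q[0]-320:q[0]+320,::-1])
E
```

```text
mat [[675.0, -181.0], [685.0, -358.0], [539.0, -362.0], [530.0, -187.0]] [ 607.34898217 -271.87833584]
patch [[451.4, -207.4], [480.3, -210.8], [478.4, -228.2], [449.5, -224.7]]
patchS [[452.2, -206.5], [484.7, -210.6], [478.1, -229.5], [446.0, -225.2]]
towertop T [ 497.6 -199.3]
towertop T [ 493.7 -241.9]
towertop T [ 432.6 -236.4]
towertop T [ 438.4 -194. ]
towertop S [ 438.  -195.4]
towertop S [ 494.7 -203.4]
towertop S [ 489.1 -244.3]
towertop S [ 440.3 -237.4]
knob ((270.2359619140625, 150.9775390625), (20.5639591217041, 16.32396697998047), 57.9946174621582)
knob grip [614.63916993   8.00363052]
```

View pics/top_chk.png

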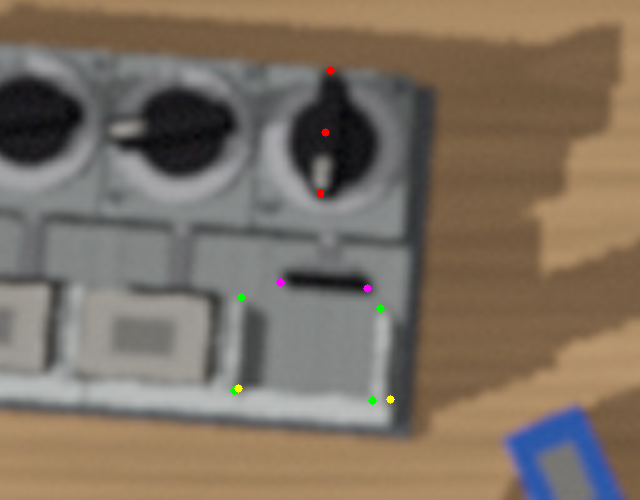

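View pics/side_chk.png

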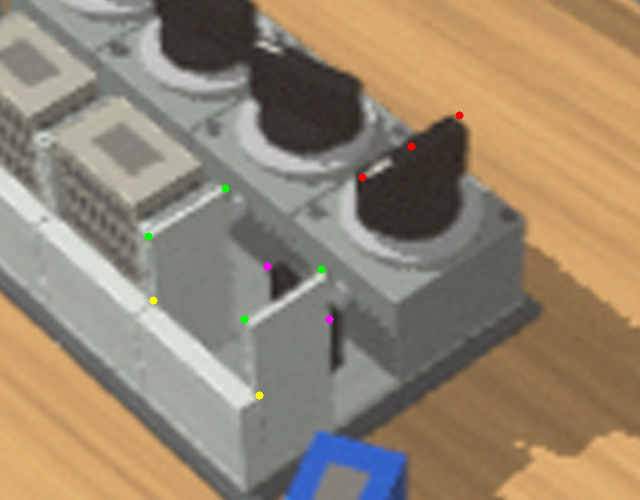

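Both views agree to about 2 mm. The seat is near (510,15.4), the fixture yaw is -0.07, and the knob grip is near (614.6,8). The tower is at (465,-218) with yaw about -0.10, and the mat centre is at (607,-272). Next I'll write a helper that works out shifts in tool axes.

```bash
cat >> h.py <<'E'
from scipy.spatial.transform import Rotation as Ro
def Rdown(yaw):
    x=np.array([0,0,-1.]);z=np.array([np.cos(yaw),np.sin(yaw),0]);y=np.cross(z,x);return np.stack([x,y,z],1)
def cur():
    s=sense();q=s["ee_rot"];return s,Ro.from_quat([q[1],q[2],q[3],q[0]]).as_matrix(),np.array(s["eef_pos"])
def plan(P,yaw):
    s,R,p=cur()
    zy=np.arctan2(R[1,2],R[0,2])
    D=R.T@(np.asarray(P,float)-p)/10
    rv=Ro.from_matrix(R.T@Rdown(yaw)).as_rotvec()
    print("t",round(s["time_s"],2),"pos",p.round(1),"zyaw",round(zy,3),"tilt",R[:2,0].round(4),"F",np.round(s["force"],1),"g",round(s["grip_width"],3),"j",np.round(s["joints"],2))
    print("  -> turn",rv.round(3),"shift cm",D.round(2))
E
python3 - <<'E'
from h import *
plan([465,-218,200],-0.10)
plan([465,-218,200],np.pi-0.10)
E
```

```text
t 0.1 pos [163.5 498.7 230.8] zyaw 1.254 tilt [-0.0005 -0.001 ] F [ 0.8 -0.3 -0.4] g 1.0 j [ 1.03  0.31  1.5  -0.    1.33 -0.22]
  -> turn [ 1.354e+00 -1.000e-03  1.000e-03] shift cm [  3.13 -50.98 -58.71]
t 0.1 pos [163.5 498.7 230.8] zyaw 1.254 tilt [-0.0005 -0.001 ] F [ 0.8 -0.3 -0.4] g 1.0 j [ 1.03  0.31  1.5  -0.    1.33 -0.22]
  -> turn [-1.788e+00 -1.000e-03 -1.000e-03] shift cm [  3.13 -50.98 -58.71]
```

```bash
python3 -m pendant '[[1.35,0,0,0,-51,-58.7,1],[1.35,0,0,0,-51,-58.7,1],[1.35,0,0,0,-51,-58.7,1],[1.35,0,0,0,-51,-58.7,1],[1.35,0,0,0,-51,-58.7,1]]' 40
python3 -c "
from h import *
plan([465,-218,200],-0.1)"
```

```text
time_s: 0.72
eef_pos: [285.0, 209.1, 231.3]
ee_rot: [0.699, -0.109, 0.698, 0.109]
force: [1.4, 0.6, -0.4]
grip_width: 0.996
t 0.72 pos [285.  209.1 231.3] zyaw 0.311 tilt [0.0004 0.    ] F [ 1.4  0.6 -0.4] g 0.996 j [ 0.3  -0.08  1.94 -0.    1.28 -0.01]
  -> turn [0.411 0.    0.   ] shift cm [  3.13 -46.16   4.07]
```

```bash
python3 -m pendant '[[0.41,0,0,3.1,-46.2,4.1,1],[0.41,0,0,3.1,-46.2,4.1,1],[0.41,0,0,3.1,-46.2,4.1,1],[0.41,0,0,3.1,-46.2,4.1,1],[0.41,0,0,3.1,-46.2,4.1,1]]'
python3 -c "
from h import *
plan([465,-218,200],-0.1)"
```

```text
time_s: 1.35
eef_pos: [408.0, -77.9, 210.3]
ee_rot: [0.706, 0.033, 0.706, -0.033]
force: [1.8, 0.5, 0.3]
grip_width: 0.996
t 1.35 pos [408.  -77.9 210.3] zyaw -0.094 tilt [0.0002 0.0001] F [1.8 0.5 0.3] g 0.996 j [-0.47  0.09  1.83  0.    1.22 -0.38]
  -> turn [ 0.006  0.    -0.   ] shift cm [  1.03 -13.41   6.99]
```

```bash
python3 -m pendant '[[0,0,0,1,-13.4,7,1],[0,0,0,1,-13.4,7,1],[0,0,0,1,-13.4,7,1],[0,0,0,1,-13.4,7,1],[0,0,0,1,-13.4,7,1]]'
python3 - <<'E'
from h import *
plan([465,-218,82],-0.1)
for n in("side","top"):
    im=vision.capture(n)
    q=proj(n,[465,-218,160]).astype(int)
    cv2.imwrite(f"pics/{n}1.png",cv2.resize(im[q[1]-60:q[1]+80,q[0]-80:q[0]+80,::-1],None,fx=4,fy=4,interpolation=cv2.INTER_CUBIC))
E
```

```text
time_s: 1.98
eef_pos: [464.6, -214.8, 200.3]
ee_rot: [0.706, 0.033, 0.707, -0.033]
force: [0.1, 0.2, 0.2]
grip_width: 0.998
t 1.98 pos [ 464.6 -214.8  200.3] zyaw -0.093 tilt [-0.0005  0.0006] F [0.1 0.2 0.2] g 0.998 j [-0.66  0.31  1.58  0.    1.25 -0.57]
  -> turn [ 0.007 -0.001 -0.001] shift cm [11.83 -0.32  0.08]
```

View pics/side1.png

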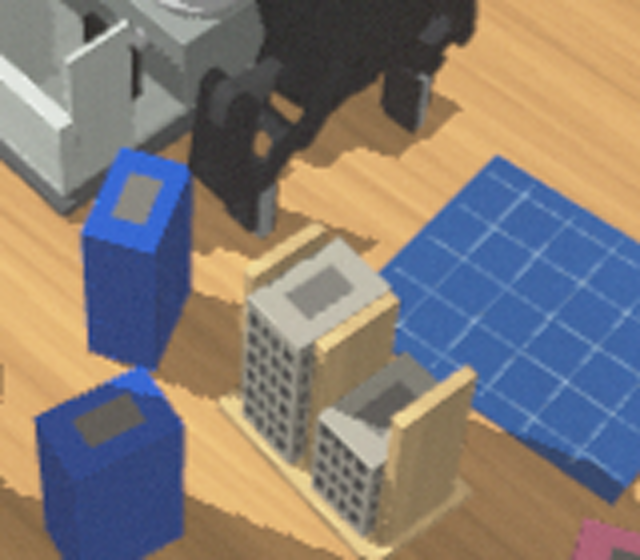

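```bash
python3 -m pendant '[[0,0,0,3,-0.3,0,1],[0,0,0,6,-0.3,0,1],[0,0,0,9,-0.3,0,1],[0,0,0,12.6,-0.3,0,1],[0,0,0,12.6,-0.3,0,1]]'
python3 -c "
from h import *
plan([465,-218,74],-0.1)"
```

```text
time_s: 2.7
eef_pos: [463.6, -217.2, 73.2]
ee_rot: [0.705, 0.034, 0.708, -0.032]
force: [0.3, -0.9, 0.9]
grip_width: 0.999
t 2.7 pos [ 463.6 -217.2   73.2] zyaw -0.093 tilt [-0.0034  0.0027] F [ 0.3 -0.9  0.9] g 0.999 j [-0.67  0.47  1.72  0.    0.95 -0.57]
  -> turn [ 0.007 -0.004 -0.002] shift cm [-0.09 -0.06  0.15]
```

Now I'll close on the narrow faces.

```bash
python3 -m pendant '[[0,0,0,0,-0.1,0.1,0.5],[0,0,0,0,-0.1,0.1,0.5],[0,0,0,0,-0.1,0.1,0.5],[0,0,0,0,-0.1,0.1,0.4],[0,0,0,0,-0.1,0.1,0.4]]' 40
python3 -m pendant '[[0,0,0,0,0,0,0.4],[0,0,0,0,0,0,0.4],[0,0,0,0,0,0,0.4],[0,0,0,0,0,0,0.4],[0,0,0,0,0,0,0.4]]' 40
python3 - <<'E'
from h import *
plan([465,-218,74],-0.1)
im=vision.capture("side");q=proj("side",[465,-218,120]).astype(int)
cv2.imwrite("pics/side2.png",cv2.resize(im[q[1]-60:q[1]+80,q[0]-80:q[0]+80,::-1],None,fx=4,fy=4,interpolation=cv2.INTER_CUBIC))
E
```

```text
time_s: 3.32
eef_pos: [466.2, -220.3, 76.3]
ee_rot: [0.707, 0.032, 0.705, -0.034]
force: [-1.7, 0.3, 7.6]
grip_width: 0.7
time_s: 3.95
eef_pos: [466.2, -220.3, 76.3]
ee_rot: [0.707, 0.032, 0.705, -0.034]
force: [-2.0, 0.6, 7.9]
grip_width: 0.699
t 3.95 pos [ 466.2 -220.3   76.3] zyaw -0.093 tilt [ 0.0025 -0.002 ] F [-2.   0.6  7.9] g 0.699 j [-0.67  0.47  1.71 -0.    0.95 -0.58]
  -> turn [0.007 0.003 0.002] shift cm [ 0.23  0.21 -0.14]
```

View pics/side2.png

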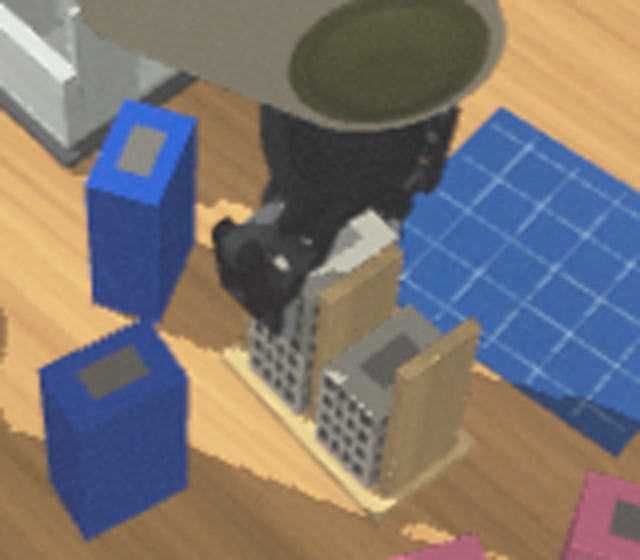

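The fingers hold the narrow faces (opening 0.70, about 59.5 mm). Lifting straight up.

```bash
python3 -m pendant '[[0,0,0,-1,0,0,0.4],[0,0,0,-4,0,0,0.4],[0,0,0,-7,0,0,0.4],[0,0,0,-10,0,0,0.4],[0,0,0,-13.5,0,0,0.4]]' 40
python3 - <<'E'
from h import *
plan([600,-270,206],-0.1)
for n in("side","top"):
    im=vision.capture(n)
    q=proj(n,[465,-218,160]).astype(int)
    cv2.imwrite(f"pics/{n}3.png",cv2.resize(im[q[1]-60:q[1]+80,q[0]-80:q[0]+80,::-1],None,fx=4,fy=4,interpolation=cv2.INTER_CUBIC))
E
```

```text
time_s: 4.62
eef_pos: [465.1, -219.4, 210.8]
ee_rot: [0.706, 0.033, 0.706, -0.033]
force: [1.4, 0.0, -4.1]
grip_width: 0.698
t 4.62 pos [ 465.1 -219.4  210.8] zyaw -0.093 tilt [-0.0004  0.0004] F [ 1.4  0.  -4.1] g 0.698 j [-0.67  0.31  1.56  0.    1.27 -0.58]
  -> turn [ 0.007 -0.    -0.   ] shift cm [ 0.48 -3.78 13.9 ]
```

View pics/side3.png

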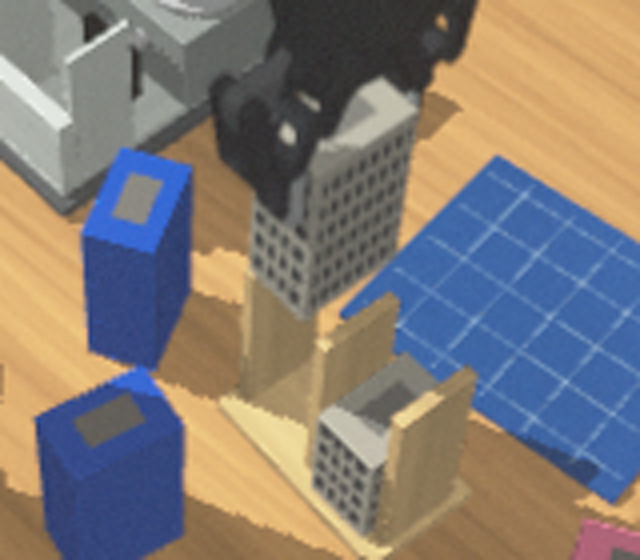

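The section is lifted clear, hangs upright, and weighs about 4 N. Moving over the mat.

```bash
python3 -m pendant '[[0,0,0,0,-1,3.5,0.4],[0,0,0,0,-2,7,0.4],[0,0,0,0,-3,10.5,0.4],[0,0,0,0,-3.8,14,0.4],[0,0,0,0,-3.8,14,0.4]]' 40
python3 -c "
from h import *
plan([600,-270,72],-0.1)"
```

```text
time_s: 5.35
eef_pos: [602.1, -270.7, 206.6]
ee_rot: [0.705, 0.033, 0.707, -0.032]
force: [-0.6, 0.7, -4.7]
grip_width: 0.7
t 5.35 pos [ 602.1 -270.7  206.6] zyaw -0.093 tilt [-0.0024  0.0018] F [-0.6  0.7 -4.7] g 0.7 j [-0.6   0.64  1.07  0.    1.44 -0.51]
  -> turn [ 0.007 -0.003 -0.002] shift cm [13.46  0.03 -0.18]
```

```bash
python3 -m pendant '[[0,0,0,4,0,0,0.4],[0,0,0,8,0,0,0.4],[0,0,0,11,0,0,0.4],[0,0,0,12.6,0,0,0.4],[0,0,0,12.9,0,0,0.4]]' 40
python3 -c "
from h import *
plan([600,-270,70],-0.1)"
```

```text
time_s: 5.98
eef_pos: [600.9, -270.4, 79.8]
ee_rot: [0.706, 0.033, 0.707, -0.033]
force: [0.5, -0.1, -3.0]
grip_width: 0.701
t 5.97 pos [ 600.9 -270.4   79.8] zyaw -0.094 tilt [-0.0012  0.0008] F [ 0.5 -0.1 -3. ] g 0.701 j [-0.6   0.74  1.22 -0.    1.18 -0.51]
  -> turn [ 0.006 -0.001 -0.001] shift cm [ 0.98  0.03 -0.09]
```

```bash
python3 -m pendant '[[0,0,0,0.4,0,0,0.4],[0,0,0,0.6,0,0,0.4],[0,0,0,0.7,0,0,0.4],[0,0,0,0.8,0,0,0.4],[0,0,0,0.8,0,0,0.4]]' 40
python3 -c "
from h import *
plan([600,-270,70],-0.1)"
```

```text
time_s: 6.6
eef_pos: [601.4, -270.7, 72.5]
ee_rot: [0.706, 0.033, 0.706, -0.033]
force: [-0.4, 0.5, -2.3]
grip_width: 0.699
t 6.6 pos [ 601.4 -270.7   72.5] zyaw -0.094 tilt [ 0.0001 -0.0001] F [-0.4  0.5 -2.3] g 0.699 j [-0.6   0.75  1.23 -0.    1.16 -0.51]
  -> turn [0.006 0.    0.   ] shift cm [ 0.25  0.05 -0.14]
```

```bash
python3 -m pendant '[[0,0,0,0.1,0,0,0.4],[0,0,0,0.2,0,0,0.4],[0,0,0,0.3,0,0,0.4],[0,0,0,0.3,0,0,0.4],[0,0,0,0.3,0,0,0.4]]' 40
python3 -c "
from h import *
plan([600,-270,70],-0.1)"
```

```text
time_s: 7.22
eef_pos: [601.4, -270.7, 69.5]
ee_rot: [0.706, 0.033, 0.706, -0.033]
force: [-0.4, -0.0, -3.1]
grip_width: 0.699
t 7.22 pos [ 601.4 -270.7   69.5] zyaw -0.093 tilt [ 0.0001 -0.0001] F [-0.4 -0.  -3.1] g 0.699 j [-0.6   0.76  1.23 -0.    1.16 -0.51]
  -> turn [0.007 0.    0.   ] shift cm [-0.05  0.05 -0.14]
```

```bash
python3 -m pendant '[[0,0,0,0.1,0,0,0.4],[0,0,0,0.1,0,0,0.4],[0,0,0,0.2,0,0,0.4],[0,0,0,0.2,0,0,0.4],[0,0,0,0.2,0,0,0.4]]' 40
python3 - <<'E'
from h import *
plan([600,-270,70],-0.1)
im=vision.capture("side")
q=proj("side",[605,-270,60]).astype(int)
cv2.imwrite("pics/side4.png",cv2.resize(im[q[1]-60:q[1]+80,q[0]-80:q[0]+80,::-1],None,fx=4,fy=4,interpolation=cv2.INTER_CUBIC))
E
```

```text
time_s: 7.85
eef_pos: [601.4, -270.9, 69.4]
ee_rot: [0.707, 0.033, 0.706, -0.033]
force: [-7.1, 2.1, 11.5]
grip_width: 0.697
t 7.85 pos [ 601.4 -270.9   69.4] zyaw -0.093 tilt [ 0.0005 -0.0009] F [-7.1  2.1 11.5] g 0.697 j [-0.6   0.76  1.23 -0.    1.15 -0.51]
  -> turn [0.007 0.001 0.001] shift cm [-0.06  0.07 -0.15]
```

View pics/side4.png

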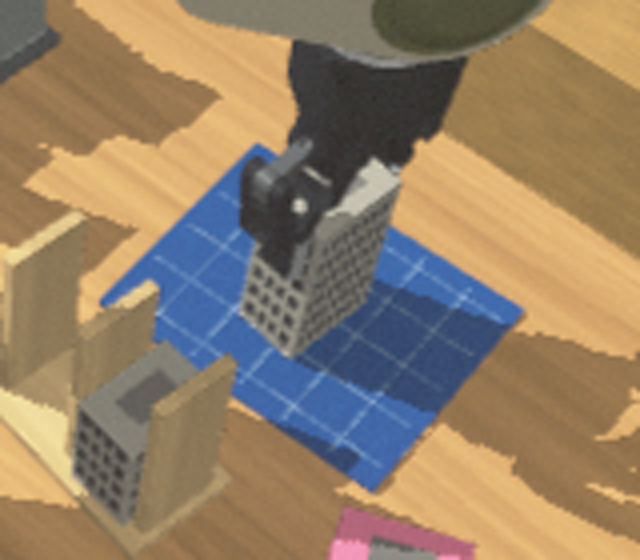

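The section has touched down on the mat (Fz went from -3 to +11 N). I'll release, let it settle, then rise.

```bash
python3 -m pendant '[[0,0,0,-0.1,0,0,0.75],[0,0,0,-0.1,0,0,0.85],[0,0,0,-0.1,0,0,1],[0,0,0,-0.1,0,0,1],[0,0,0,-0.1,0,0,1]]' 40
python3 -m pendant '[[0,0,0,0,0,0,1],[0,0,0,-3,0,0,1],[0,0,0,-6,0,0,1],[0,0,0,-10,0,0,1],[0,0,0,-13,0,0,1]]' 40
python3 - <<'E'
from h import *
s,R,p=cur();print(s["time_s"],p,s["force"])
for n in("side","top"):
    im=vision.capture(n);cv2.imwrite(f"pics/{n}5f.png",im[:,:,::-1])
    q=proj(n,[602,-271,113]).astype(int)
    cv2.imwrite(f"pics/{n}5.png",cv2.resize(im[q[1]-60:q[1]+60,q[0]-60:q[0]+60,::-1],None,fx=5,fy=5,interpolation=cv2.INTER_CUBIC))
E
```

```text
time_s: 8.52
eef_pos: [601.3, -270.6, 68.4]
ee_rot: [0.706, 0.033, 0.706, -0.033]
force: [-0.5, 0.2, -0.4]
grip_width: 0.999
time_s: 9.15
eef_pos: [601.5, -270.7, 200.3]
ee_rot: [0.707, 0.033, 0.706, -0.033]
force: [0.5, 0.3, 0.1]
grip_width: 0.995
9.15 [ 601.47695966 -270.73343926  200.34177083] [0.51699133 0.27405513 0.05235121]
```

View pics/side5.png

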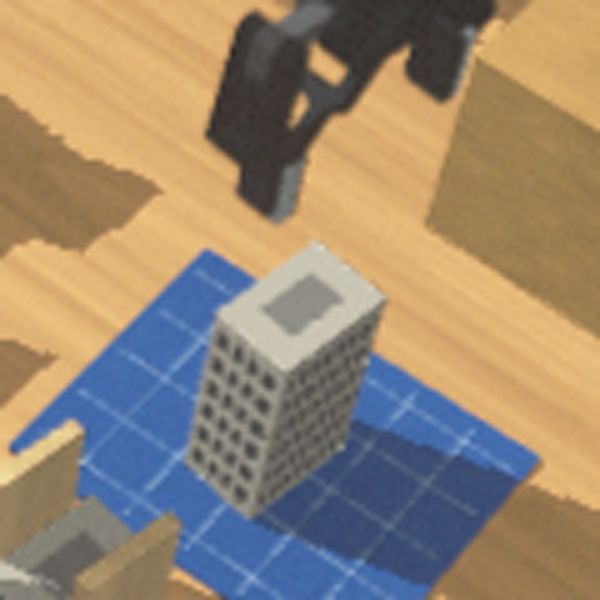

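View pics/top5.png

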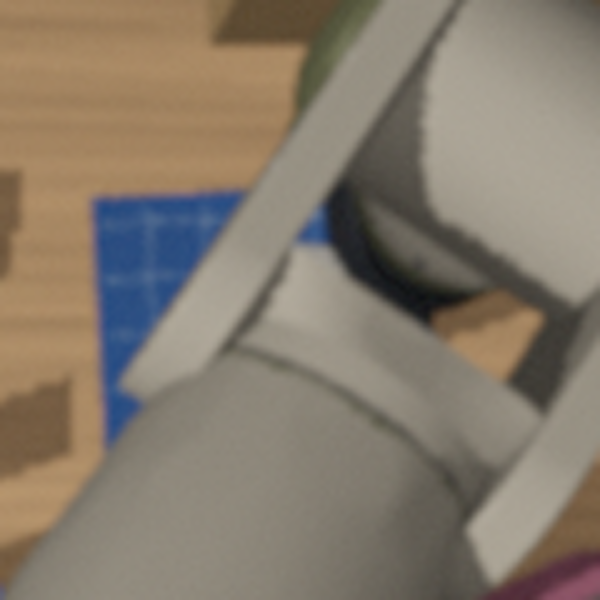

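The section stands upright and free on the mat. Measuring it from the side view.

```bash
python3 - <<'E'
from h import *
im=cv2.imread("pics/side5f.png")[:,:,::-1].copy()
q=proj("side",[602,-271,113]).astype(int);f=5
c=lambda u,v:((u+.5)/f-.5+q[0]-60,(v+.5)/f-.5+q[1]-60)
P=patch(im,*c(303,304),r=7);print(P[0],onz("side",*P[0],113))
W=[onz("side",*c(*a),113)[:2] for a in[(316,245),(385,298),(288,370),(217,318)]]
print(np.round(W,1),np.mean(W,0))
for a,b in((3,0),(2,1)): d=W[a]-W[b];print("yaw long",np.arctan2(-d[1],-d[0]))
for a,b in((0,1),(3,2)): d=W[a]-W[b];print("yaw short",np.arctan2(d[1],d[0])-np.pi/2)
plan([602,-271,200],-0.09-np.pi/2)
E
```

```text
[423.90390471 206.42548809] [ 601.76564045 -269.58815538  113.        ]
[[ 630.7 -255.1]
 [ 628.  -292. ]
 [ 571.5 -285.8]
 [ 572.3 -249.4]] [ 600.60220631 -270.58901999]
yaw long -0.09855209839791908
yaw long -0.10991882312883683
yaw short -0.0751185466947637
yaw short -0.022026079254800157
t 9.25 pos [ 602.4 -271.3  202.2] zyaw -0.093 tilt [ 0.0055 -0.0037] F [0.6 0.3 0.6] g 1.002 j [-0.6   0.64  1.08  0.    1.42 -0.51]
  -> turn [ 1.567  0.007 -0.002] shift cm [ 0.22  0.03 -0.04]
```

```bash
python3 -m pendant '[[0.18,0,0,0,0,0,1],[0.36,0,0,0,0,0,1],[0.54,0,0,0,0,0,1],[0.72,0,0,0,0,0,1],[0.9,0,0,0,0,0,1]]' 40
python3 -m pendant '[[0.17,0,0,0,0,0,1],[0.34,0,0,0,0,0,1],[0.51,0,0,0,0,0,1],[0.67,0,0,0,0,0,1],[0.67,0,0,0,0,0,1]]' 40
python3 - <<'E'
from h import *
plan([601.5,-270.2,72],-0.093-np.pi/2)
E
```

```text
time_s: 9.88
eef_pos: [601.0, -270.5, 197.0]
ee_rot: [0.62, 0.339, 0.621, -0.339]
force: [0.7, -0.0, 0.2]
grip_width: 0.998
time_s: 10.5
eef_pos: [601.1, -270.5, 197.3]
ee_rot: [-0.476, -0.522, -0.477, 0.522]
force: [-0.5, -0.1, -0.3]
grip_width: 1.0
t 10.5 pos [ 601.1 -270.5  197.3] zyaw -1.662 tilt [-0.0013  0.0009] F [-0.5 -0.1 -0.3] g 1.0 j [-0.6   0.64  1.09 -0.    1.42  1.06]
  -> turn [ 0.002 -0.001  0.001] shift cm [12.53  0.06 -0.02]
```

```bash
python3 -m pendant '[[0,0,0,3,0,0,1],[0,0,0,6,0,0,1],[0,0,0,9,0,0,1],[0,0,0,12,0,0,1],[0,0,0,12.5,0,0,1]]' 40
python3 -m pendant '[[0,0,0,0.1,0,0,0.8],[0,0,0,0.1,0,0,0.6],[0,0,0,0.1,0,0,0.3],[0,0,0,0.1,0,0,0.3],[0,0,0,0.1,0,0,0.3]]' 40
python3 -m pendant '[[0,0,0,0,0,0,0.3],[0,0,0,0,0,0,0.3],[0,0,0,0,0,0,0.3],[0,0,0,0,0,0,0.3],[0,0,0,0,0,0,0.3]]' 40
python3 - <<'E'
from h import *
plan([601.5,-270.2,72],-0.093-np.pi/2)
E
```

```text
time_s: 11.12
eef_pos: [600.3, -270.0, 71.0]
ee_rot: [-0.475, -0.522, -0.479, 0.522]
force: [-0.4, -0.2, 0.8]
grip_width: 0.998
time_s: 11.75
eef_pos: [601.8, -270.8, 73.6]
ee_rot: [0.477, 0.523, 0.476, -0.522]
force: [0.1, 1.1, 6.4]
grip_width: 0.468
time_s: 12.38
eef_pos: [601.8, -270.8, 73.6]
ee_rot: [0.477, 0.523, 0.476, -0.522]
force: [-0.8, 2.6, 6.2]
grip_width: 0.466
t 12.38 pos [ 601.8 -270.8   73.6] zyaw -1.663 tilt [ 0.0016 -0.0009] F [-0.8  2.6  6.2] g 0.466 j [-0.6   0.75  1.23  0.    1.16  1.06]
  -> turn [ 0.001  0.001 -0.002] shift cm [ 0.16 -0.04 -0.05]
```

It's gripped by the wide faces (0.466, about 39.6 mm). Lifting.

```bash
python3 -m pendant '[[0,0,0,-1,0,0,0.3],[0,0,0,-4,0,0,0.3],[0,0,0,-8,0,0,0.3],[0,0,0,-12,0,0,0.3],[0,0,0,-15,0,0,0.3]]' 60
python3 -m pendant '[[-0.16,0,0,0,0,0,0.3],[-0.32,0,0,0,0,0,0.3],[-0.48,0,0,0,0,0,0.3],[-0.64,0,0,0,0,0,0.3],[-0.8,0,0,0,0,0,0.3]]' 60
python3 -m pendant '[[-0.16,0,0,0,0,0,0.3],[-0.32,0,0,0,0,0,0.3],[-0.48,0,0,0,0,0,0.3],[-0.64,0,0,0,0,0,0.3],[-0.79,0,0,0,0,0,0.3]]' 60
python3 - <<'E'
from h import *
plan([515,15,222],-0.0705)
E
```

```text
time_s: 13.0
eef_pos: [601.2, -270.7, 224.3]
ee_rot: [0.477, 0.523, 0.476, -0.523]
force: [-0.2, -0.4, -4.2]
grip_width: 0.459
time_s: 13.62
eef_pos: [601.0, -270.6, 222.2]
ee_rot: [0.643, 0.294, 0.643, -0.294]
force: [0.0, -0.6, -2.9]
grip_width: 0.462
time_s: 14.25
eef_pos: [601.0, -270.6, 222.2]
ee_rot: [0.706, 0.024, 0.707, -0.024]
force: [0.5, -0.4, -3.0]
grip_width: 0.464
t 14.25 pos [ 601.  -270.6  222.2] zyaw -0.068 tilt [-0.001   0.0005] F [ 0.5 -0.4 -3. ] g 0.464 j [-0.6   0.63  1.05 -0.    1.47 -0.53]
  -> turn [ 0.002 -0.001 -0.   ] shift cm [  0.05  27.9  -10.54]
```

```bash
python3 -m pendant '[[0,0,0,0,6,-2.5,0.3],[0,0,0,0,12,-5,0.3],[0,0,0,0,17,-7,0.3],[0,0,0,0,22,-9,0.3],[0,0,0,0,25,-10,0.3]]' 60
python3 -m pendant '[[0,0,0,0,2.9,-0.5,0.3],[0,0,0,0,2.9,-0.5,0.3],[0,0,0,0,2.9,-0.5,0.3],[0,0,0,0,2.9,-0.5,0.3],[0,0,0,0,2.9,-0.5,0.3]]' 60
python3 - <<'E'
from h import *
plan([515,15,222],-0.0705)
for n in("side","top"):
    im=vision.capture(n);cv2.imwrite(f"pics/{n}6f.png",im[:,:,::-1])
    q=proj(n,[515,15,180]).astype(int)
    cv2.imwrite(f"pics/{n}6.png",cv2.resize(im[q[1]-60:q[1]+60,q[0]-60:q[0]+60,::-1],None,fx=5,fy=5,interpolation=cv2.INTER_CUBIC))
E
```

```text
time_s: 14.88
eef_pos: [518.8, -11.8, 222.7]
ee_rot: [0.706, 0.026, 0.707, -0.025]
force: [1.1, -1.3, -3.1]
grip_width: 0.459
time_s: 15.5
eef_pos: [517.2, 14.7, 222.4]
ee_rot: [0.707, 0.026, 0.707, -0.026]
force: [-0.6, 0.0, -3.1]
grip_width: 0.459
t 15.5 pos [517.2  14.7 222.4] zyaw -0.074 tilt [-0.0003 -0.    ] F [-0.6  0.  -3.1] g 0.459 j [-0.2   0.3   1.53 -0.    1.3  -0.12]
  -> turn [-0.004 -0.     0.   ] shift cm [ 0.04  0.01 -0.22]
```

View pics/side6.png

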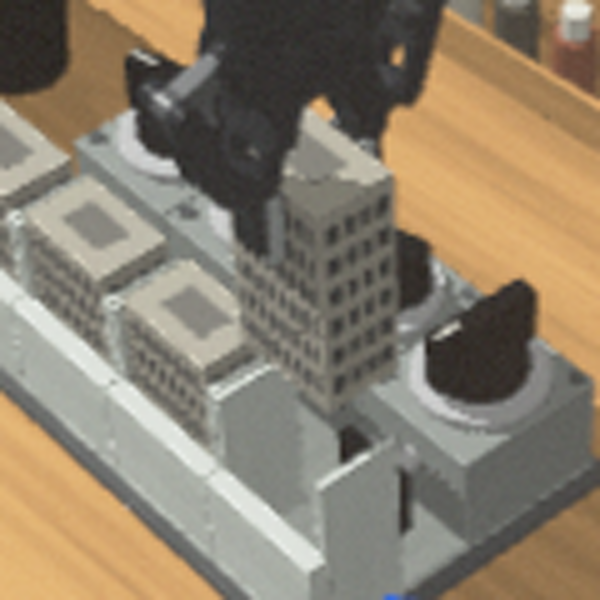

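View pics/top6.png

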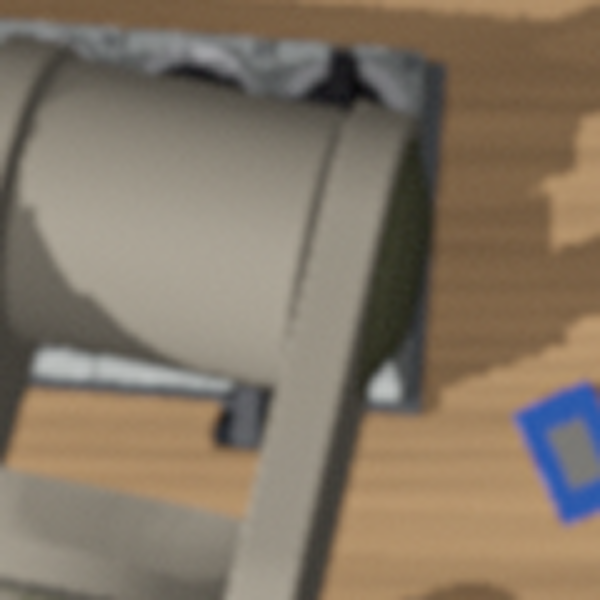

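```bash
python3 - <<'E'
from h import *
im=cv2.imread("pics/side6f.png");f=5
q=proj("side",[515,15,180]).astype(int)
big=cv2.resize(im[q[1]-60:q[1]+60,q[0]-60:q[0]+60],None,fx=f,fy=f,interpolation=cv2.INTER_CUBIC)
c=np.array([517.2,14.7]);y=-.074;a=np.array([np.cos(y),np.sin(y)]);b=np.array([-a[1],a[0]])
for z in(151.8,261.8):
  for sx in(-20,20):
    for sy in(-30,30):
      w=(proj("side",[*(c+sx*a+sy*b),z])-q+60+.5)*f-.5
      print(sx,sy,z,w.round(0));cv2.circle(big,tuple(int(round(i)) for i in w),3,(0,0,255),-1)
cv2.imwrite("pics/side6o.png",big)
E
```

```text
-20 -30 151.8 [322. 411.]
-20 30 151.8 [233. 335.]
20 -30 151.8 [394. 365.]
20 30 151.8 [305. 292.]
-20 -30 261.8 [310. 216.]
-20 30 261.8 [214. 139.]
20 -30 261.8 [389. 170.]
20 30 261.8 [292.  95.]
```

View pics/side6o.png

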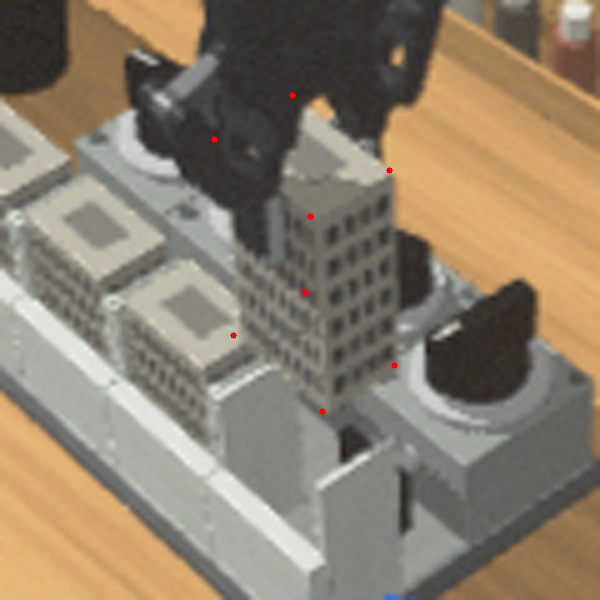

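The side view shows the section about 1.4 px off the prediction, possibly 3–4 mm towards -y, though part of that could be camera bias. I'll lower to just above the walls and compare it with the walls directly.

```bash
python3 -m pendant '[[0,0,0,0.8,0,-0.2,0.3],[0,0,0,1.6,0,-0.2,0.3],[0,0,0,2.6,0,-0.2,0.3],[0,0,0,2.6,0,-0.2,0.3],[0,0,0,2.6,0,-0.2,0.3]]' 60
python3 - <<'E'
from h import *
plan([515,15,222],-0.0705)
s,R,p=cur()
im=vision.capture("side")[:,:,::-1];f=6
cv2.imwrite("pics/side7f.png",im)
q=proj("side",[510,15,120]).astype(int)
big=cv2.resize(im[q[1]-50:q[1]+50,q[0]-60:q[0]+60],None,fx=f,fy=f,interpolation=cv2.INTER_CUBIC)
cv2.imwrite("pics/side7.png",big)
def dot(P,col):
  w=(proj("side",P)-q+[60,50]+.5)*f-.5;cv2.circle(big,tuple(int(round(i)) for i in w),3,col,-1)
def box(c,y,zs,hx,hy,col):
  a=np.array([np.cos(y),np.sin(y)]);b=np.array([-a[1],a[0]])
  for z in zs:
    for sx in(-hx,hx):
      for sy in(-hy,hy): dot([*(c+sx*a+sy*b),z],col)
y=np.arctan2(R[1,2],R[0,2])
box(p[:2],y,(p[2]-70.6,p[2]+39.4),20,30,(0,0,255))
box(np.array([509.9,15.4]),-.0705,(116,),22,33,(0,255,0))
box(np.array([515.3,91.3]),-.0705,(124,),20,30,(255,0,255))
cv2.imwrite("pics/side7o.png",big)
E
```

```text
time_s: 16.23
eef_pos: [515.2, 15.4, 196.6]
ee_rot: [0.707, 0.026, 0.707, -0.026]
force: [0.3, -0.8, -3.1]
grip_width: 0.457
t 16.23 pos [515.2  15.4 196.6] zyaw -0.073 tilt [ 0.0003 -0.0001] F [ 0.3 -0.8 -3.1] g 0.457 j [-0.2   0.32  1.58  0.    1.24 -0.12]
  -> turn [-0.003  0.     0.   ] shift cm [-2.54 -0.05 -0.02]
```

View pics/side7.png

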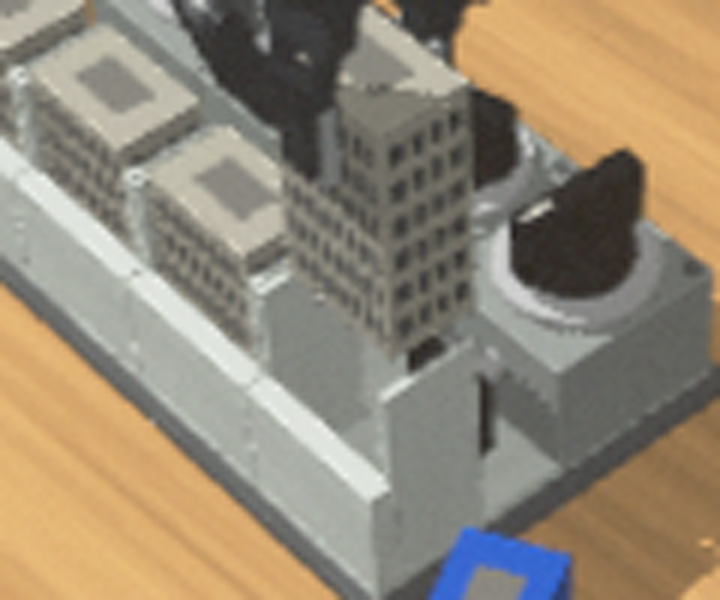

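View pics/side7o.png

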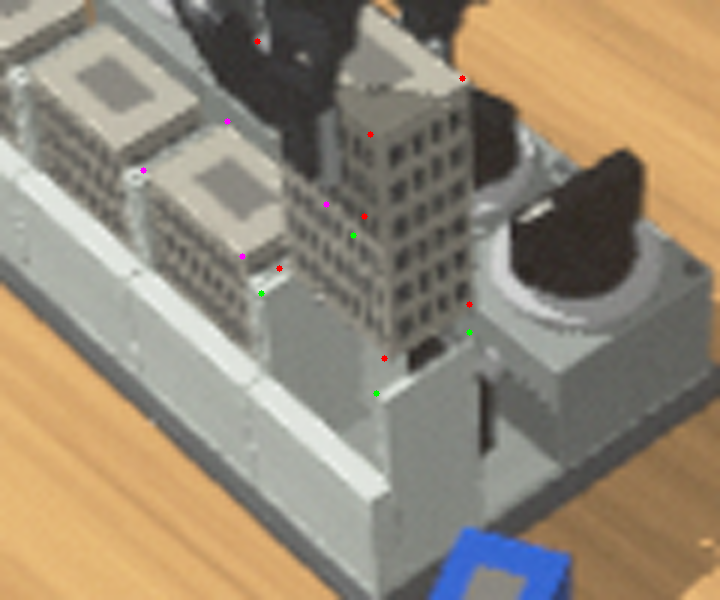

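The observed offset of the section from the walls, measured the same way in the side view, is about +2 mm in x and less than 1 mm in y, so it fits. I'll bring x back 2 mm and go in slowly.

```bash
python3 -m pendant '[[0,0,0,0.3,0,-0.2,0.3],[0,0,0,0.8,0,-0.2,0.3],[0,0,0,1.3,0,-0.2,0.3],[0,0,0,1.8,0,-0.2,0.3],[0,0,0,2.3,0,-0.2,0.3]]' 60
python3 - <<'E'
from h import *
plan([513.5,15.2,85],-0.0705)
im=vision.capture("side")[:,:,::-1];f=6
q=proj("side",[510,15,120]).astype(int)
cv2.imwrite("pics/side8.png",cv2.resize(im[q[1]-50:q[1]+50,q[0]-60:q[0]+60],None,fx=f,fy=f,interpolation=cv2.INTER_CUBIC))
E
```

```text
time_s: 16.9
eef_pos: [513.1, 15.6, 173.0]
ee_rot: [0.707, 0.026, 0.707, -0.026]
force: [0.4, -0.5, -3.5]
grip_width: 0.463
t 16.9 pos [513.1  15.6 173. ] zyaw -0.073 tilt [-0.0002  0.    ] F [ 0.4 -0.5 -3.5] g 0.463 j [-0.2   0.34  1.62 -0.    1.18 -0.12]
  -> turn [-0.003 -0.    -0.   ] shift cm [ 8.8  -0.04  0.05]
```

View pics/side8.png

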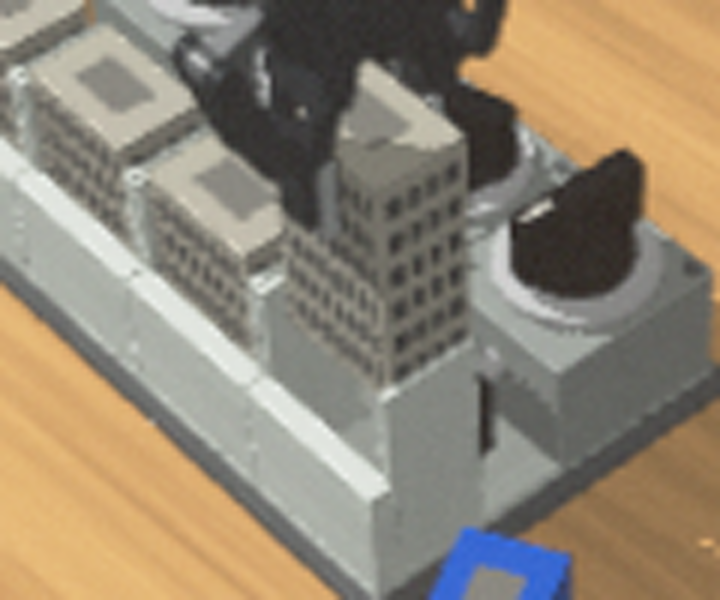

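It's between the walls with no contact force. Continuing down.

```bash
python3 -m pendant '[[0,0,0,0.6,0,0.05,0.3],[0,0,0,1.4,0,0.05,0.3],[0,0,0,2.2,0,0.05,0.3],[0,0,0,3,0,0.05,0.3],[0,0,0,3.8,0,0.05,0.3]]' 60
python3 -m pendant '[[0,0,0,0.8,0,0,0.3],[0,0,0,1.6,0,0,0.3],[0,0,0,2.4,0,0,0.3],[0,0,0,3.2,0,0,0.3],[0,0,0,3.8,0,0,0.3]]' 60
python3 - <<'E'
from h import *
plan([513.5,15.2,85],-0.0705)
E
```

```text
time_s: 17.58
eef_pos: [513.6, 15.6, 134.9]
ee_rot: [0.707, 0.026, 0.707, -0.026]
force: [-0.5, 0.8, -2.6]
grip_width: 0.458
time_s: 18.2
eef_pos: [513.5, 15.6, 96.9]
ee_rot: [0.707, 0.026, 0.707, -0.026]
force: [0.3, -0.2, -3.6]
grip_width: 0.46
t 18.2 pos [513.5  15.6  96.9] zyaw -0.074 tilt [-0.0003  0.    ] F [ 0.3 -0.2 -3.6] g 0.46 j [-0.2   0.44  1.7  -0.    1.   -0.12]
  -> turn [-0.003 -0.    -0.   ] shift cm [ 1.19 -0.04 -0.  ]
```

```bash
python3 -m pendant '[[0,0,0,0.4,0,0,0.3],[0,0,0,0.7,0,0,0.3],[0,0,0,0.9,0,0,0.3],[0,0,0,1,0,0,0.3],[0,0,0,1.1,0,0,0.3]]' 60
python3 -m pendant '[[0,0,0,0.1,0,0,0.3],[0,0,0,0.1,0,0,0.3],[0,0,0,0.2,0,0,0.3],[0,0,0,0.2,0,0,0.3],[0,0,0,0.2,0,0,0.3]]' 60
python3 - <<'E'
from h import *
plan([513.5,15.2,84],-0.0705)
E
```

```text
time_s: 18.82
eef_pos: [513.7, 15.6, 86.5]
ee_rot: [0.707, 0.026, 0.707, -0.026]
force: [-0.7, 0.1, -3.7]
grip_width: 0.463
time_s: 19.45
eef_pos: [513.7, 15.5, 84.9]
ee_rot: [0.707, 0.026, 0.707, -0.026]
force: [-3.7, -0.7, 6.0]
grip_width: 0.459
t 19.45 pos [513.7  15.5  84.9] zyaw -0.073 tilt [ 0.0003 -0.0003] F [-3.7 -0.7  6. ] g 0.459 j [-0.2   0.46  1.71 -0.    0.98 -0.12]
  -> turn [-0.003  0.     0.   ] shift cm [ 0.09 -0.03 -0.02]
```

It's on the floor of the bay (Fz rose to +6 at the expected height). Opening moderately, then rising.

```bash
python3 -m pendant '[[0,0,0,0,0,0,0.55],[0,0,0,0,0,0,0.65],[0,0,0,0,0,0,0.75],[0,0,0,0,0,0,0.75],[0,0,0,0,0,0,0.75]]' 40
python3 -m pendant '[[0,0,0,0,0,0,0.75],[0,0,0,-2,0,0,0.75],[0,0,0,-5,0,0,0.75],[0,0,0,-8,0,0,0.75],[0,0,0,-12,0,0,0.75]]' 40
python3 - <<'E'
from h import *
plan([614.6,8,205],1.50)
im=vision.capture("side")[:,:,::-1];f=5
cv2.imwrite("pics/side9f.png",im)
q=proj("side",[540,15,120]).astype(int)
cv2.imwrite("pics/side9.png",cv2.resize(im[q[1]-60:q[1]+50,q[0]-80:q[0]+60],None,fx=f,fy=f,interpolation=cv2.INTER_CUBIC))
E
```

```text
time_s: 20.08
eef_pos: [513.6, 15.6, 84.4]
ee_rot: [0.707, 0.026, 0.707, -0.026]
force: [-0.0, -0.6, -0.2]
grip_width: 0.754
time_s: 20.7
eef_pos: [513.2, 15.6, 205.0]
ee_rot: [0.706, 0.026, 0.707, -0.026]
force: [-0.7, 0.8, 0.4]
grip_width: 0.747
t 20.7 pos [513.2  15.6 205. ] zyaw -0.074 tilt [-0.0014  0.0003] F [-0.7  0.8  0.4] g 0.747 j [-0.2   0.31  1.57 -0.    1.26 -0.12]
  -> turn [-1.574e+00 -1.000e-03 -1.000e-03] shift cm [-1.000e-02 -2.000e-02  1.017e+01]
```

View pics/side9.png

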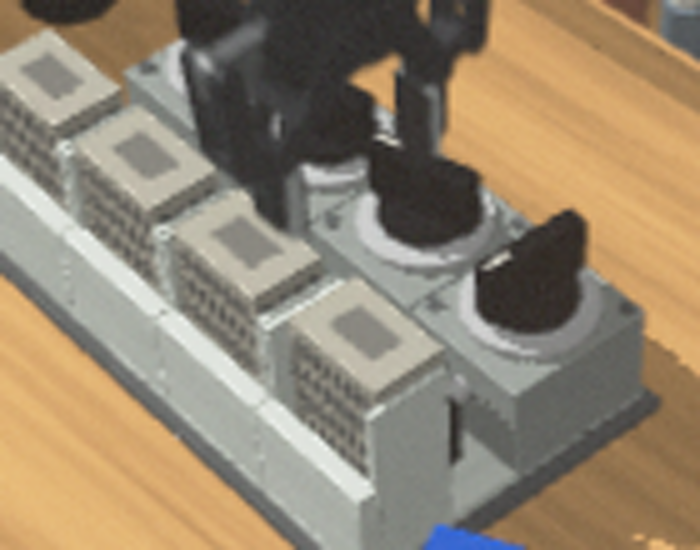

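The section is seated in the bay and free. Next is the knob: narrow the jaws to 0.38, turn to straddle the bar, and move above it.

```bash
python3 -m pendant '[[-0.18,0,0,0,0,2,0.38],[-0.36,0,0,0,0,4,0.38],[-0.54,0,0,0,0,6,0.38],[-0.72,0,0,0,0,8,0.38],[-0.9,0,0,0,0,10.2,0.38]]' 40
python3 -m pendant '[[-0.18,0,0,0,0,0,0.38],[-0.36,0,0,0,0,0,0.38],[-0.54,0,0,0,0,0,0.38],[-0.67,0,0,0,0,0,0.38],[-0.67,0,0,0,0,0,0.38]]' 40
python3 - <<'E'
from h import *
plan([614.6,8,130],1.50)
for n in("side","top"):
    im=vision.capture(n);f=5
    cv2.imwrite(f"pics/{n}10f.png",im[:,:,::-1])
    q=proj(n,[614,8,140]).astype(int)
    cv2.imwrite(f"pics/{n}10.png",cv2.resize(im[max(0,q[1]-60):q[1]+60,q[0]-70:q[0]+70,::-1],None,fx=f,fy=f,interpolation=cv2.INTER_CUBIC))
E
```

```text
time_s: 21.38
eef_pos: [616.0, 8.0, 204.3]
ee_rot: [0.647, -0.286, 0.647, 0.286]
force: [0.2, 0.3, 0.0]
grip_width: 0.378
time_s: 22.0
eef_pos: [615.3, 8.1, 204.2]
ee_rot: [0.518, -0.481, 0.519, 0.481]
force: [0.2, -0.5, -0.5]
grip_width: 0.377
t 22.0 pos [615.3   8.1 204.2] zyaw 1.495 tilt [-0.0002  0.0001] F [ 0.2 -0.5 -0.5] g 0.377 j [-0.18  0.53  1.24  0.    1.36 -1.67]
  -> turn [-0.005  0.    -0.   ] shift cm [ 7.42  0.07 -0.02]
```

View pics/side10.png

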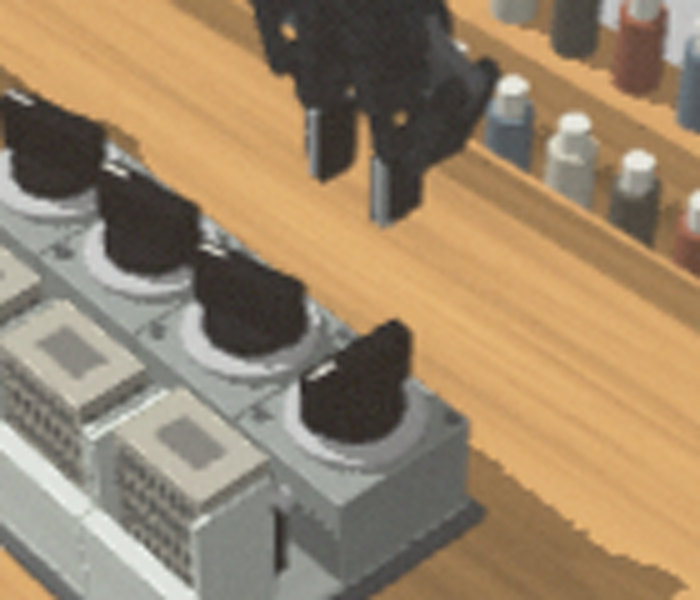

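View pics/top10.png

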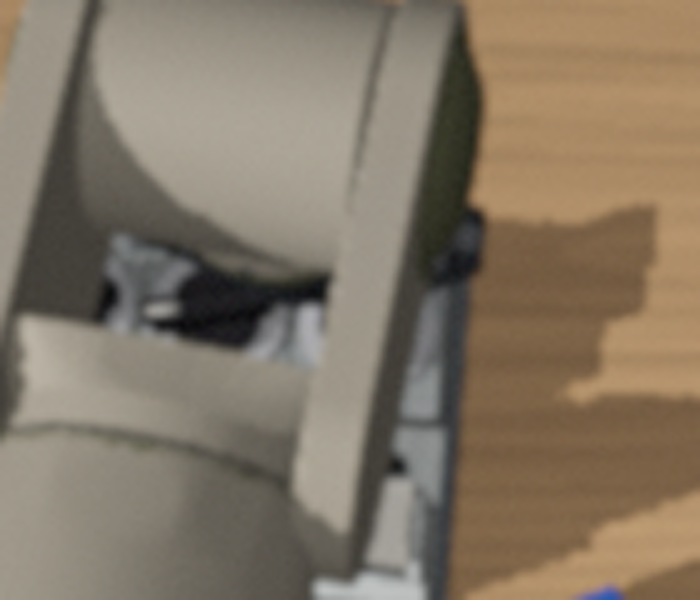

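```bash
python3 -m pendant '[[0,0,0,2,0.05,0,0.32],[0,0,0,4,0.05,0,0.32],[0,0,0,6,0.05,0,0.32],[0,0,0,8,0.05,0,0.32],[0,0,0,8.4,0.05,0,0.32]]' 40
python3 - <<'E'
from h import *
plan([614.6,8,88],1.50)
for n in("side",):
    im=vision.capture(n);f=6
    q=proj(n,[614,8,110]).astype(int)
    cv2.imwrite(f"pics/{n}11.png",cv2.resize(im[max(0,q[1]-45):q[1]+45,q[0]-55:q[0]+55,::-1],None,fx=f,fy=f,interpolation=cv2.INTER_CUBIC))
E
```

```text
time_s: 22.72
eef_pos: [614.3, 8.2, 119.2]
ee_rot: [0.518, -0.48, 0.519, 0.481]
force: [-0.5, 0.0, -0.5]
grip_width: 0.32
t 22.73 pos [614.3   8.2 119.2] zyaw 1.495 tilt [-0.0023  0.0004] F [-0.5  0.  -0.5] g 0.32 j [-0.18  0.61  1.35 -0.    1.18 -1.67]
  -> turn [-0.005  0.    -0.002] shift cm [ 3.12 -0.04 -0.02]
```

View pics/side11.png

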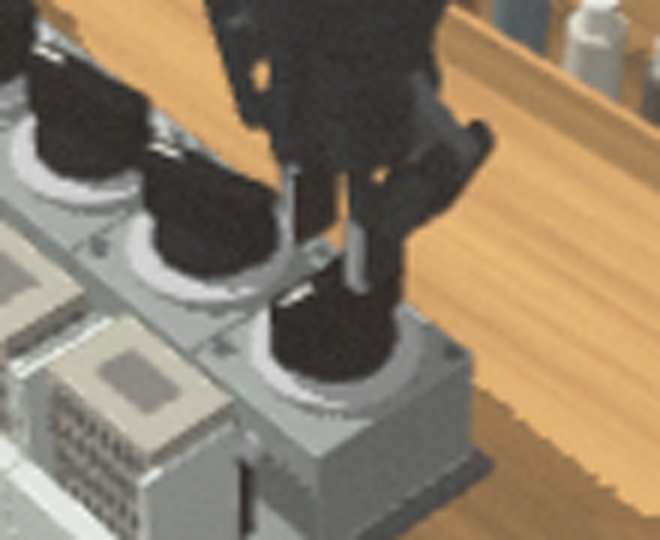

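```bash
python3 -m pendant '[[0,0,0,0.5,0,0,0.32],[0,0,0,0.9,0,0,0.32],[0,0,0,1.3,0,0,0.32],[0,0,0,1.6,0,0,0.32],[0,0,0,1.6,0,0,0.32]]' 40
python3 -c "
from h import *
plan([614.6,8,88],1.50)"
```

```text
time_s: 23.4
eef_pos: [614.8, 8.1, 104.3]
ee_rot: [0.518, -0.481, 0.518, 0.481]
force: [0.6, -0.4, -0.7]
grip_width: 0.316
t 23.4 pos [614.8   8.1 104.3] zyaw 1.496 tilt [-0.0003  0.    ] F [ 0.6 -0.4 -0.7] g 0.316 j [-0.18  0.62  1.37 -0.    1.15 -1.67]
  -> turn [-0.004  0.    -0.   ] shift cm [ 1.63  0.02 -0.01]
```

```bash
python3 -m pendant '[[0,0,0,0.5,0,0,0.32],[0,0,0,0.9,0,0,0.32],[0,0,0,1.3,0,0,0.32],[0,0,0,1.6,0,0,0.32],[0,0,0,1.6,0,0,0.32]]' 40
python3 -m pendant '[[0,0,0,0,0,0,0.25],[0,0,0,0,0,0,0.2],[0,0,0,0,0,0,0.1],[0,0,0,0,0,0,0.05],[0,0,0,0,0,0,0.05]]' 60
python3 - <<'E'
from h import *
plan([614.6,8,88],1.50)
im=vision.capture("side");f=6
q=proj("side",[614,8,110]).astype(int)
cv2.imwrite(f"pics/side12.png",cv2.resize(im[max(0,q[1]-45):q[1]+45,q[0]-55:q[0]+55,::-1],None,fx=f,fy=f,interpolation=cv2.INTER_CUBIC))
E
```

```text
time_s: 24.02
eef_pos: [614.7, 8.1, 88.2]
ee_rot: [0.518, -0.481, 0.518, 0.481]
force: [-0.0, 0.6, 0.2]
grip_width: 0.321
time_s: 24.65
eef_pos: [615.0, 8.6, 88.8]
ee_rot: [0.518, -0.481, 0.518, 0.481]
force: [-0.6, 5.3, 4.5]
grip_width: 0.152
t 24.65 pos [615.    8.6  88.8] zyaw 1.497 tilt [0.0005 0.0006] F [-0.6  5.3  4.5] g 0.152 j [-0.18  0.64  1.38  0.    1.12 -1.67]
  -> turn [-0.003  0.001  0.   ] shift cm [ 0.08  0.03 -0.06]
```

View pics/side12.png

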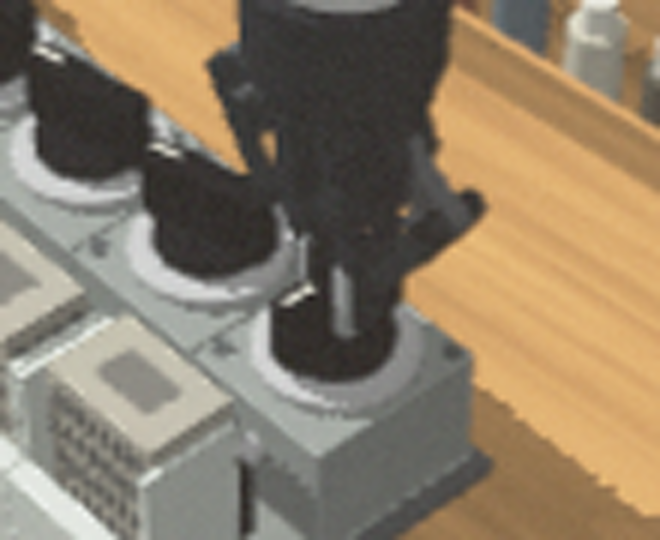

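The bar is gripped (0.152, about 13 mm). Turning clockwise, which is positive about tool x.

```bash
python3 -m pendant '[[0.1,0,0,0,0,0,0.05],[0.22,0,0,0,0,0,0.05],[0.34,0,0,0,0,0,0.05],[0.46,0,0,0,0,0,0.05],[0.58,0,0,0,0,0,0.05]]' 80
python3 -c "
from h import *
plan([614.6,8,88],0.1);print(sense()['wrist_torque'])"
```

```text
time_s: 25.32
eef_pos: [614.6, 7.7, 88.9]
ee_rot: [0.634, -0.312, 0.635, 0.311]
force: [-4.5, 0.4, 6.7]
grip_width: 0.144
t 25.32 pos [614.6   7.7  88.9] zyaw 0.913 tilt [-0.0006 -0.001 ] F [-4.5  0.4  6.7] g 0.144 j [-0.18  0.64  1.38 -0.    1.12 -1.09]
  -> turn [ 0.813 -0.001  0.001] shift cm [0.09 0.02 0.02]
[0.04395945 0.68852275 0.15517731]
```

```bash
python3 -m pendant '[[0.12,0,0,0,0,0,0.05],[0.24,0,0,0,0,0,0.05],[0.36,0,0,0,0,0,0.05],[0.48,0,0,0,0,0,0.05],[0.6,0,0,0,0,0,0.05]]' 80
python3 -m pendant '[[0.05,0,0,0,0,0,0.05],[0.1,0,0,0,0,0,0.05],[0.14,0,0,0,0,0,0.05],[0.17,0,0,0,0,0,0.05],[0.17,0,0,0,0,0,0.05]]' 80
python3 - <<'E'
from h import *
plan([614.6,8,88],0.1);print(sense()['wrist_torque'])
im=vision.capture("side");f=5
q=proj("side",[570,8,110]).astype(int)
cv2.imwrite(f"pics/side13.png",cv2.resize(im[max(0,q[1]-55):q[1]+55,q[0]-75:q[0]+65,::-1],None,fx=f,fy=f,interpolation=cv2.INTER_CUBIC))
E
```

```text
time_s: 25.95
eef_pos: [613.8, 7.1, 88.8]
ee_rot: [0.697, -0.111, 0.7, 0.11]
force: [-8.7, -2.2, 9.5]
grip_width: 0.145
time_s: 26.58
eef_pos: [613.5, 7.0, 88.8]
ee_rot: [0.704, -0.052, 0.707, 0.051]
force: [-10.5, -2.3, 10.2]
grip_width: 0.143
t 26.57 pos [613.5   7.   88.8] zyaw 0.146 tilt [-0.0039 -0.0018] F [-10.5  -2.3  10.2] g 0.143 j [-0.18  0.64  1.38 -0.    1.12 -0.32]
  -> turn [ 0.046 -0.004  0.001] shift cm [0.08 0.08 0.12]
[-0.47089851  1.77462743 -0.06152989]
```

View pics/side13.png

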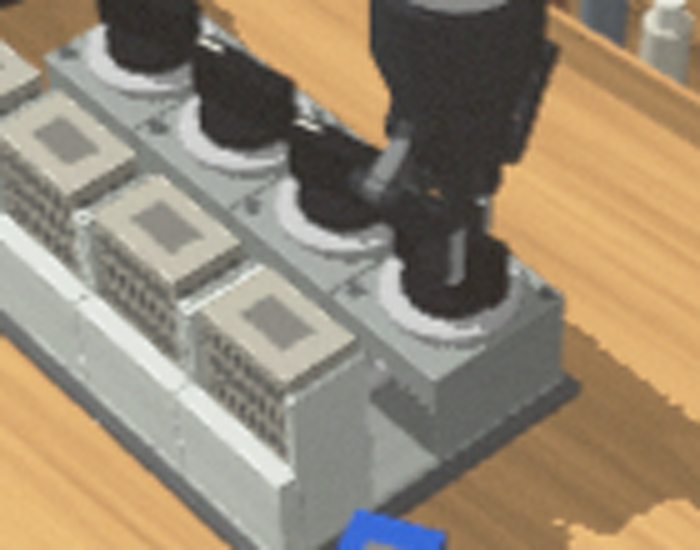

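```bash
python3 -m pendant '[[0.02,0,0,0,0,0.05,0.05],[0.05,0,0,0,0,0.05,0.05],[0.07,0,0,0,0,0.05,0.05],[0.09,0,0,0,0,0.05,0.05],[0.09,0,0,0,0,0.05,0.05]]' 80
python3 -c "
from h import *
plan([614.6,8,88],0.1);print(sense()['wrist_torque'])"
```

```text
time_s: 27.25
eef_pos: [613.5, 7.1, 88.9]
ee_rot: [0.705, -0.023, 0.709, 0.02]
force: [-13.3, -4.9, 12.4]
grip_width: 0.142
t 27.25 pos [613.5   7.1  88.9] zyaw 0.061 tilt [-0.0054 -0.0031] F [-13.3  -4.9  12.4] g 0.142 j [-0.18  0.64  1.38 -0.    1.12 -0.24]
  -> turn [-0.039 -0.006  0.003] shift cm [0.08 0.09 0.12]
[-0.53961772  2.26418028  1.92788117]
```

The wrist moment about the vertical jumped from 0 to 1.9 N m, so the knob is at its stop. I'll ease off the twist, open and rise.

```bash
python3 -m pendant '[[-0.02,0,0,0,0,0,0.05],[-0.04,0,0,0,0,0,0.15],[-0.04,0,0,0,0,0,0.3],[-0.04,0,0,0,0,0,0.4],[-0.04,0,0,0,0,0,0.4]]' 40
python3 -m pendant '[[0,0,0,-0.5,0,0,0.4],[0,0,0,-2,0,0,0.4],[0,0,0,-5,0,0,0.4],[0,0,0,-8,0,0,0.4],[0,0,0,-12,0,0,0.4]]' 40
python3 - <<'E'
from h import *
plan([614.6,8,88],0.1)
im=vision.capture("side");f=5
cv2.imwrite("pics/side14f.png",im[:,:,::-1])
q=proj("side",[570,8,110]).astype(int)
cv2.imwrite(f"pics/side14.png",cv2.resize(im[max(0,q[1]-55):q[1]+55,q[0]-75:q[0]+65,::-1],None,fx=f,fy=f,interpolation=cv2.INTER_CUBIC))
E
```

```text
time_s: 27.88
eef_pos: [615.4, 8.1, 88.3]
ee_rot: [0.706, -0.034, 0.706, 0.034]
force: [-0.0, 0.2, -0.6]
grip_width: 0.399
time_s: 28.5
eef_pos: [615.1, 8.2, 210.2]
ee_rot: [0.706, -0.034, 0.706, 0.034]
force: [0.5, 0.3, 0.5]
grip_width: 0.402
t 28.5 pos [615.1   8.2 210.2] zyaw 0.097 tilt [-0.0002 -0.    ] F [0.5 0.3 0.5] g 0.402 j [-0.18  0.53  1.24 -0.    1.38 -0.27]
  -> turn [-0.003 -0.     0.   ] shift cm [12.22 -0.02 -0.05]
```

View pics/side14.png

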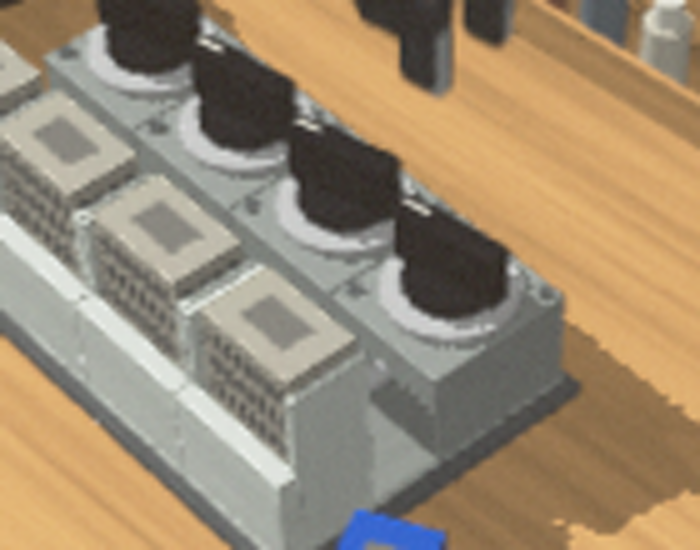

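The knob now matches its three neighbours. I'll move the arm aside and check the section's position in both views.

```bash
python3 -m pendant '[[0,0,0,-1,-6,0,0.4],[0,0,0,-2,-12,0,0.4],[0,0,0,-2,-18,0,0.4],[0,0,0,-2,-24,0,0.4],[0,0,0,-2,-26,0,0.4]]' 40
python3 - <<'E'
from h import *
plan([614.6,8,88],0.1)
s=vision.capture("side");t=vision.capture("top")
cv2.imwrite("pics/top15f.png",t[:,:,::-1])
for n,im in(("side",s),("top",t)):
    W=[]
    for g in[(526.3,242.5),(520.7,167.3),(515.3,91.2),(509.9,15.4)]:
        P=patch(im,*proj(n,[*g,124]).round(),r=6); W.append(onz(n,*P[0],124)[:2])
    W=np.array(W);print(n,W.round(1).tolist())
    k=np.arange(3);e=[np.polyval(np.polyfit(k,W[:3,i],1),3) for i in(0,1)];print(" extrap bay a",np.round(e,1),"diff",np.round(W[3]-e,1))
x0,y0=150,110
cv2.imwrite("pics/top15.png",cv2.resize(t[y0:y0+140,x0:x0+270,::-1],None,fx=2.9,fy=2.9,interpolation=cv2.INTER_CUBIC))
E
```

```text
time_s: 29.18
eef_pos: [639.9, -254.2, 228.9]
ee_rot: [0.706, -0.033, 0.706, 0.033]
force: [-0.4, 0.3, 0.3]
grip_width: 0.401
t 29.18 pos [ 639.9 -254.2  228.9] zyaw 0.093 tilt [ 0.0005 -0.0008] F [-0.4  0.3  0.3] g 0.401 j [-0.55  0.7   0.91 -0.    1.53 -0.64]
  -> turn [-0.007  0.     0.001] shift cm [14.07 26.35 -0.09]
side [[530.4, 250.5], [520.6, 166.7], [515.3, 90.5], [509.0, 12.7]]
 extrap bay a [507.    9.2] diff [2.  3.5]
top [[526.1, 243.3], [520.8, 167.9], [515.3, 91.9], [509.3, 13.0]]
 extrap bay a [509.9  16.3] diff [-0.6 -3.2]
```

View pics/top15.png

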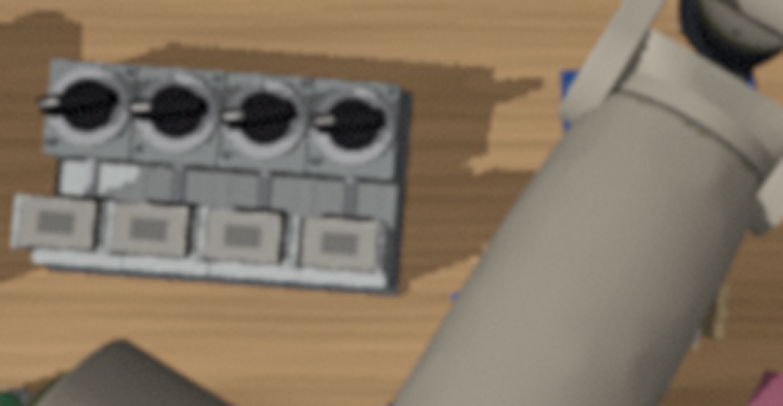

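```bash
python3 -c "
from rig import job,sense
print(sense()['dq'].round(4),sense()['time_s']);print(job.finish_job())"
```

```text
[ 0.0553 -0.0285  0.0438  0.0116 -0.0065  0.0207] 29.275
the job is handed in; nothing more can be done
None
```

I finished the job and handed it in at about 29 s of the 69 s allowed; no verdict was reported.

**What I did:** I took the full-height section out of the rack by its narrow faces, stood it upright on the mat and let go. I then gripped it by its wide faces, set it in the empty bay (the one at the -y end) and let go. Finally I turned that bay's knob about 1.4 rad clockwise until the wrist moment jumped to 1.9 N m at the stop, released it and moved the arm aside.

**Last checks:**
- **Knob:** in the last top and side pictures its bar lies along the row like the three closed ones. I saw no sign of contact with the other knobs.
- **Position along x:** in the top view the section is about 0.6 mm off the line of the other three sections. The limit is 4 mm.
- **Position along y:** in the top view the section is about 3 mm off centre, towards the outer wall. The limit is 6 mm.
- **Side view disagreed:** it gave +2.0 mm in x and +3.5 mm in y. One of its reference points, the farthest section, was off by about 8 mm while the top view showed that section unmoved, so I didn't use that result.
- **Other fixture sections:** the top view shows all three within 1 mm of where they started.
- **Not measured:** I couldn't measure the pad's pressing force or the section's tilt directly, and I didn't measure the short section in the rack again. It looked undisturbed in the pictures up to the placing on the mat.
- **Arm at hand-in:** it was still settling slightly (joint speeds under 0.06 rad/s), clear of everything.

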